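Spot the angle bracket blanks for drilling

TASK

Get the bracket blanks ready for the drill: tip each one that stands on its short leg over backward, so that it lies on its long leg with the scribed cross up, and make a full punch mark on every cross with the spring-loaded centre punch (press it straight down until the spring snaps and the point is driven fully in). Then stand the punch back in its hole in the tool block and lay all the brackets flat on the floor of the tray, crosses still up. Leave the caliper where it lies.

Things in the scene. Friction and masses are not known exactly. Their poses are not given: they have to be found in the camera images.
- bracket_1: dark steel angle bracket blank, L of 90 x 36 mm, 60 mm wide, 8 mm thick, 0.4 kg; may be absent. Origin: middle of the heel edge, the outer corner of the L. Own z runs up the 90 mm leg, x along the 36 mm leg, y along the width. It starts standing on the short leg (z up); the scribed inner face of the long leg (x = 8 mm) looks along own x, toward the robot within 0.6 rad. Tipped, it lies with own x up
- bracket_1_top (a point): middle of the upright leg's top edge, 90 mm from the heel. The weight lies only 8 mm inside the heel: less than 1 N on the scribed face 15 to 25 mm below this edge, pushed on for 35 mm, tips the bracket backward over its heel
- bracket_1_spot (a point): centre of the cross scribed on the inner face of the long leg, 52 mm from the heel; the place to punch (8 mm above the bench once the bracket lies flat; its short leg then stands up 36 mm at the heel, a grip 8 mm thick)
- mark_1 (a joint): depth of the punch mark of bracket_1 in m: 0 unmarked, 0.002 fully made. The metal within 5 mm of the cross yields only under more than about 12 N and stays dented
- bracket_2: dark steel angle bracket blank, L of 90 x 36 mm, 60 mm wide, 8 mm thick, 0.4 kg; may be absent. Origin: middle of the heel edge, the outer corner of the L. Own z runs up the 90 mm leg, x along the 36 mm leg, y along the width. It starts standing on the short leg (z up); the scribed inner face of the long leg (x = 8 mm) looks along own x, toward the robot within 0.6 rad. Tipped, it lies with own x up
- bracket_2_top (a point): middle of the upright leg's top edge, 90 mm from the heel. The weight lies only 8 mm inside the heel: less than 1 N on the scribed face 15 to 25 mm below this edge, pushed on for 35 mm, tips the bracket backward over its heel
- bracket_2_spot (a point): centre of the cross scribed on the inner face of the long leg, 52 mm from the heel; the place to punch (8 mm above the bench once the bracket lies flat; its short leg then stands up 36 mm at the heel, a grip 8 mm thick)
- mark_2 (a joint): depth of the punch mark of bracket_2 in m: 0 unmarked, 0.002 fully made. The metal within 5 mm of the cross yields only under more than about 12 N and stays dented
- bracket_3: dark steel angle bracket blank, L of 90 x 36 mm, 60 mm wide, 8 mm thick, 0.4 kg; may be absent. Origin: middle of the heel edge, the outer corner of the L. Own z runs up the 90 mm leg, x along the 36 mm leg, y along the width. It starts standing on the short leg (z up); the scribed inner face of the long leg (x = 8 mm) looks along own x, toward the robot within 0.6 rad. Tipped, it lies with own x up
- bracket_3_top (a point): middle of the upright leg's top edge, 90 mm from the heel. The weight lies only 8 mm inside the heel: less than 1 N on the scribed face 15 to 25 mm below this edge, pushed on for 35 mm, tips the bracket backward over its heel
- bracket_3_spot (a point): centre of the cross scribed on the inner face of the long leg, 52 mm from the heel; the place to punch (8 mm above the bench once the bracket lies flat; its short leg then stands up 36 mm at the heel, a grip 8 mm thick)
- mark_3 (a joint): depth of the punch mark of bracket_3 in m: 0 unmarked, 0.002 fully made. The metal within 5 mm of the cross yields only under more than about 12 N and stays dented
- punch: spring-loaded (automatic) centre punch, 130 mm long, 0.15 kg; origin at its point, own z up along the barrel. Steel barrel, 16 mm in diameter, from 30 to 130 mm above the point; below it a nose 8 mm thick that ends in the point. It starts upright, point down, in the block
- punch_grip (a point): on the punch's axis 103 mm above the point, where to grip it. Pressed on work, the nose goes in: the force climbs to about 8 N over 5 mm, the hidden spring snaps and it falls to 3 N; at 7.6 mm the nose is home and only then does more force reach the work. 2 mm further, at 15 to 20 N, the mark is full. Let go, the nose springs out
- block: fixed dark hardwood tool block, 118 x 66 x 66 mm, origin at the middle of its underside, own x along its length; two short drifts stand in its end holes, up to 82 mm above the bench
- block_hole (a point): centre of the mouth of the punch's hole in the block's top, 66 mm above the bench: 21 mm wide with a 3 mm chamfer, 24 mm deep to a ledge with a 12 mm hole for the nose
- block_seat (a point): where the punch's point is when its shoulder rests on the ledge: under the hole's middle, 12 mm above the bench
- tray: loose shallow steel tray, 0.8 kg, inside 250 mm along own x by 160 mm along own y, floor 8 mm above the bench, thin walls with a rim 27 mm above the bench; origin at the middle of its underside. Three brackets lie in it side by side, each with its 90 mm leg along the tray's y
- caliper: sliding caliper, 260 x 76 x 8 mm, lying loose behind the brackets; origin at the middle of its underside; leave it alone
Things that resemble listed ones, but are neither listed nor needed, are in the scene too. What is shaped like the bracket_2 but red is not meant.

How it is judged:
At the end, for the whole second after the job is handed in: every bracket present lies flat on the tray's floor (level within 0.1 rad, cross up, its cross inside the tray) with a punch mark at least 1.4 mm deep; the punch stands upright (within 0.1 rad) and at rest, fully down in its hole in the block, within 6 mm of its seat (angle between each of bracket_1, bracket_2, bracket_3's own x axis and vertical below 0.1 rad and height (world z) of each of bracket_1_spot, bracket_2_spot, bracket_3_spot below 0.022 m and value of joint each of mark_1, mark_2, mark_3 above 0.0014 m and x of bracket_1_spot in the frame of tray between -0.105 and 0.105 m and y of bracket_1_spot in the frame of tray between -0.08 and 0.08 m and x of bracket_2_spot in the frame of tray between -0.105 and 0.105 m and y of bracket_2_spot in the frame of tray between -0.08 and 0.08 m and x of bracket_3_spot in the frame of tray between -0.105 and 0.105 m and y of bracket_3_spot in the frame of tray between -0.08 and 0.08 m and horizontal distance between punch and block_seat below 0.006 m and height (world z) of punch below 0.018 m and angle between punch's own z axis and vertical below 0.1 rad and linear speed of punch below 0.02 m/s); the robot touches nothing.
It fails at once if the caliper is shifted by more than 30 mm (distance of caliper from where it was at the start of the episode above 0.03 m).
Of bracket_1, bracket_2, bracket_3 only 2 to 3 are there at a start; the rules pass over those that are not, and their reading is None.
At some moment in a run one of bracket_1, bracket_2, bracket_3, tray may be knocked a few centimetres aside while the robot is not near it.
It also fails if it takes over 210 s, if anything falls off the work surface, if the arm or the gripper's body presses on something with over 40 N, if the wrist force passes 120 N, or if a joint passes its speed limit or range.

ROBOT

A 6-joint arm with a two-finger parallel gripper is mounted at the origin on a cart in front of the work surface, level with it; the furniture and walls round the work are solid. World frame = base frame: x ahead of the robot, y to its left, z up, the work surface at z = 0. Lengths are in m, angles in rad, forces in N, time in s.
With the tool pointing down it reaches from about 0.275 to 0.875 m from the base axis. Payload 12.5 kg.
Tool frame: the origin (TCP) lies where the fingers leave the gripper's body, on its centre line; the fingertips stand 73 mm ahead of it and the grasp point (between the pads) lies 54 mm ahead of it; z points along the fingers, y is the direction in which the jaws open and shut (so a half turn about z gives the same grasp; the last joint's range is limited). The gripper opens to 85 mm and grips with 20 to 120 N. Pads are 22 mm wide; open, the fingers measure 114 mm over their backs; the gripper's body (76 mm by 85 mm) begins 54 mm behind the grasp point. The pads swing forward as they close: fully open they stand 13 mm farther back than shut.
Start: joints at [-1.301, 0.351, 1.652, -0, 1.139, -0.085], TCP at [0.191, -0.516, 0.304] pointing down, gripper open.
Joint ranges: [-2.75, 2.75], [-0.79, 2.1], [0.01, 2.65], [-1.57, 4.71], [0.07, 3.14], [-2.87, 2.87]. Speed limits (rad/s): [2.22, 2.22, 2.79, 3.14, 3.14, 3.14].

INTERFACE

Orientations are given as a unit quaternion [x, y, z, w].
In Python, from rig import env gives the robot as it stands.
- The arm moves only by the tool step_arm, never from a script. Its argument "plan" is text: rows parted by semicolons, each of 6 numbers parted by spaces: the shift along the world's x, y, z in units of 50 mm (1.0 is 50 mm), then the turn, a rotation vector about the world's x, y, z in degrees. A call has 1 to 5 rows; each row shifts and turns the commanded pose from where the row before left it; what a row does not reach is not made up. A row lasts 1/10 s, in which the tool goes at most 50 mm and 8.59 degrees, less where a joint would pass 70% of its speed; a pose out of reach is approached as far as the arm can. A call is refused whole if a number of a shift passes 1 or a number of a turn 8.59, either way. A call with a gripper value outside its range is refused whole. "fingers" is the closure, from 0 (fully open) to 1 (shut), set as the call begins (left out, the last holds). The fingers move at their own pace and stop on an object; "force" is the grip in N (left out, the last holds). Time passes only in rows, so rows that do not move let the fingers close. It gives the time, the measured TCP pose, the force and the opening at its end, in the units of the state.
- env.get_obs(): the state, without advancing time (a new reading comes with each control period).
- env.snapshot(name): name is "scene" or "top" or "wrist"; returns a dict with "color" (480x640x3 uint8, red, green, blue), "depth" (480x640 float32, m along the optical axis (not along the pixel's ray), 0 where there is no reading), "fovy" (degrees; the focal length in pixels is half the picture's height over the tangent of half this angle, whatever the lens; pixels are square), "cx", "cy" (the principal point, pixels), "R" (3x3) and "t" (3): a world point X has camera coordinates R X + t. Camera axes: x right, y down, z forward; pixel columns grow to the right and rows downward; lengths in m; the calibration is good to about 2 mm. A picture is of the moment at which its call begins.
- env.close_job(): hands the job in, once; it reports no verdict.
Trained networks look in the newest picture that a camera, given by its name, has taken for a name from the list of things; names that differ only in an ending like _2 or _b are one class to them, and where a whole thing is asked for, a point or a joint stands for the part that bears it (a point fixed in the world has none). Each returns a list of dicts, best first, with "p" (0 to 1); they miss things now and then, are a little off and sometimes report something else, mostly with a low value. They report only what shows in the picture. A call takes as long as a camera call. They do not tell look-alikes from the thing itself.
- env.search_frame(thing, camera): "rect" ([left, top, right, bottom] in pixels, round what is visible of it).
- env.trace(thing, camera): "region" (480x640 bool, what is visible of it) and "rect" ([left, top, right, bottom] in pixels, round what is visible of it).
- env.pinpoint(thing, camera): "location" ([column, row] in pixels: a listed point, or the origin of a listed thing).
The state is a dict: "time_s": time; "joints": joint angles; "dq": joint speeds; "tau": joint torques, N m; "tcp_pos": TCP position; "eef_rot": TCP orientation; "ft_force": force on the tool from outside, world axes, zero at the start; "torque": the same for the moment, N m; "opening": opening from 0.0 (shut) to 1.0 (fully open).
Only numpy, scipy, OpenCV 4.12 (cv2) and the standard library are available. Lean on these libraries where they do the work, as an engineer would, in place of code of your own. Each camera call takes 0.05 s, during which the arm holds its last target. There are 200 camera calls.

## Working session

There is one attempt and no reset: what is moved stays moved. The work goes in short steps, Python scripts to look and compute and a tool call to move; the robot and the scene stay as the last step left them, time stands still between calls to the robot, and variables do not carry over. Pictures are saved under pics/ and viewed, about 12 in all and at most 16, crops included, and the job is handed in when it is done.

Besides the shell and the picture viewer there is one more tool, called as name(argument=value, ...), one argument or row to a line, values as JSON. step_arm: Moves the arm, as the interface text tells. Its arguments: {"type":"object","properties":{"plan":{"type":"string"},"fingers":{"type":"number"},"force":{"type":"number"}},"required":["plan"]}

```bash
mkdir -p pics; ls; cat > h.py <<'E'
import numpy as np, cv2
from rig import env
def f(s): return 240/np.tan(np.radians(s["fovy"])/2)
def world(s,u,v,d=None):
    if d is None: d=s["depth"][int(round(v)),int(round(u))]
    c=np.array([(u-s["cx"])/f(s)*d,(v-s["cy"])/f(s)*d,d]); return s["R"].T@(c-s["t"])
def ray_z(s,u,v,z):
    a=world(s,u,v,1.0); o=-s["R"].T@s["t"]; k=(z-o[2])/(a[2]-o[2]); return o+k*(a-o)
def cloud(s):
    v,u=np.mgrid[0:480,0:640]; d=s["depth"]
    c=np.stack([(u-s["cx"])/f(s)*d,(v-s["cy"])/f(s)*d,d],-1); return (c-s["t"])@s["R"]
def pix(s,X):
    c=s["R"]@np.array(X)+s["t"]; return f(s)*c[:2]/c[2]+[s["cx"],s["cy"]]
def save(n,im): cv2.imwrite(f"pics/{n}.png",cv2.cvtColor(im,cv2.COLOR_RGB2BGR))
E
python3 - <<'E'
from h import *
np.set_printoptions(precision=4,suppress=True)
o=env.get_obs(); print(o)
a=env.snapshot("top"); print(a["fovy"],-a["R"].T@a["t"])
for n in ["bracket_1","bracket_1_spot","bracket_1_top","punch","punch_grip","block","block_hole","tray","caliper"]:
    for r in env.pinpoint(n,"top"):
        u,v=r["location"]; print(n,round(r["p"],2),[round(u),round(v)], world(a,min(max(u,0),639),min(max(v,0),479)))
b=env.snapshot("scene"); print(-b["R"].T@b["t"])
for n in ["bracket_1","bracket_1_spot","bracket_1_top","punch_grip","block_hole"]:
    for r in env.pinpoint(n,"scene"):
        u,v=r["location"]; print(n,round(r["p"],2),[round(u),round(v)], world(b,min(max(u,0),639),min(max(v,0),479)))
save("top",a["color"]); save("scene",b["color"])
np.savez("s0.npz",**{k:v for k,v in a.items()})
E
```

```text
pics
{'time_s': 0.0, 'joints': array([-1.3006,  0.3512,  1.6524,  0.    ,  1.1391, -0.0846]), 'dq': array([-0.0007, -0.0017,  0.001 ,  0.0007,  0.0007, -0.0001]), 'tau': array([  0.0004, -50.6099, -29.1409,  -0.0001,   0.0045,  -0.    ]), 'tcp_pos': array([ 0.191 , -0.5155,  0.3034]), 'eef_rot': array([ 0.9843,  0.1764, -0.    , -0.0006]), 'ft_force': array([-0.3639,  0.2393, -0.336 ]), 'torque': array([-0.0591, -0.0253,  0.0249]), 'opening': 1.0019129524904153}
54.24546704838958 [0.4754 0.0962 1.6992]
bracket_1 0.77 [296, 257] [0.5428 0.1517 0.0914]
bracket_1 0.6 [170, 278] [ 0.4677  0.6109 -0.0011]
bracket_1 0.49 [307, 296] [ 0.4034  0.115  -0.0034]
bracket_1 0.47 [367, 295] [ 0.4098 -0.1023  0.0004]
bracket_1_spot 0.54 [349, 267] [ 0.5073 -0.0307  0.0901]
bracket_1_spot 0.29 [457, 269] [ 0.5045 -0.4075  0.0677]
bracket_1_top 0.49 [347, 265] [ 0.517  -0.0281 -0.0015]
punch 0.64 [454, 270] [ 0.501  -0.4001  0.0607]
block 0.73 [460, 271] [ 0.4967 -0.4202  0.0533]
block_hole 0.61 [460, 267] [ 0.5106 -0.4246  0.0435]
tray 0.65 [230, 275] [0.4798 0.3918 0.0139]
tray 0.17 [459, 273] [ 0.4914 -0.4173  0.0602]
caliper 0.76 [346, 191] [ 0.7906 -0.0263 -0.0029]
[ 0.0117 -0.977   1.571 ]
bracket_1 0.89 [295, 332] [ 0.4071 -0.1172  0.0381]
bracket_1 0.68 [312, 303] [ 0.5019 -0.0382  0.0153]
bracket_1_spot 0.86 [313, 293] [ 0.5006 -0.044   0.0759]
bracket_1_top 0.59 [311, 287] [ 0.5034 -0.025   0.0801]
punch_grip 0.55 [384, 395] [ 0.5024 -0.4336  0.1239]
```

View pics/top.png

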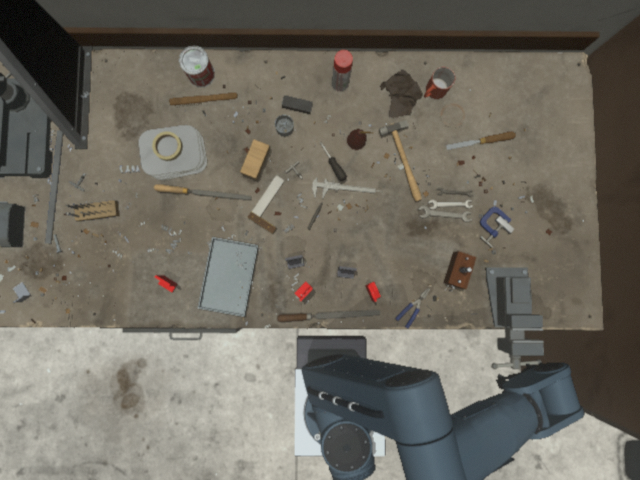

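View pics/scene.png

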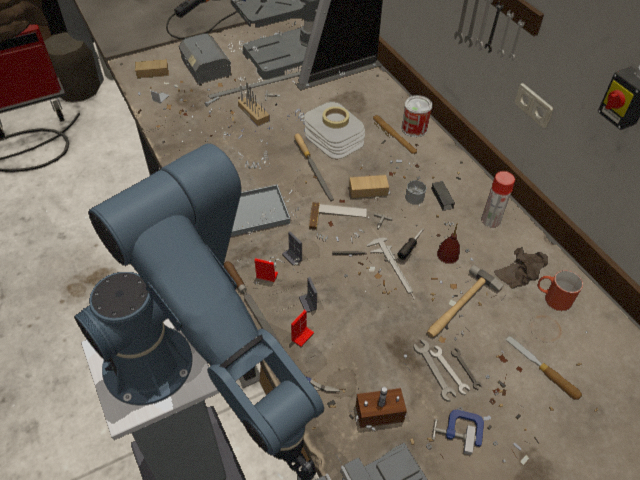

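The top view shows two upright dark brackets at (295,259) and (346,270). The red look-alikes are at (304,292), (373,292) and (165,283). The tray is at (229,277), the block with the punch at (461,270) and the caliper at (345,188).

```bash
python3 - <<'E'
from h import *
np.set_printoptions(precision=4,suppress=True)
a=dict(np.load("s0.npz")); P=cloud(a)
ok=a["depth"]>0
def sel(x0,x1,y0,y1,z0,z1):
    m=ok&(P[...,0]>x0)&(P[...,0]<x1)&(P[...,1]>y0)&(P[...,1]<y1)&(P[...,2]>z0)&(P[...,2]<z1); return P[m]
def rect(q):
    r=cv2.minAreaRect(q[:,:2].astype(np.float32)); return np.array(r[0]),np.array(r[1]),r[2]
for nm,w in {"A":(.45,.6,.09,.22),"B":(.42,.56,-.1,.03)}.items():
    q=sel(*w,.07,.1); print(nm,"top",len(q),rect(q),q.mean(0))
    q=sel(*w,.02,.06); print(nm,"mid",len(q),rect(q))
q=sel(.4,.6,-.52,-.33,.055,.075); print("block",len(q),rect(q))
q=sel(.4,.6,-.52,-.33,.12,.16); print("punch",len(q),q.mean(0) if len(q) else 0)
q=sel(.3,.65,.25,.55,.015,.04); print("tray",len(q),rect(q))
q=sel(.7,.87,-.2,.1,.0,.02); print("bench z",np.median(sel(.6,.7,-.1,.1,-.05,.05)[:,2]))
E
```

```text
A top 45 (array([0.5423, 0.1607]), array([0.0084, 0.0597]), 12.183791160583496) [0.5424 0.1604 0.0893]
A mid 18 (array([0.5008, 0.1498]), array([0.0845, 0.0569]), 17.001415252685547)
B top 54 (array([ 0.4842, -0.0558]), array([0.1297, 0.0306]), 53.941444396972656) [ 0.4963 -0.0367  0.0882]
B mid 10 (array([ 0.477, -0.054]), array([0.1194, 0.015 ]), 54.13077163696289)
block 612 (array([ 0.5042, -0.4256]), array([0.0705, 0.1189]), 70.94857788085938)
punch 23 [ 0.5042 -0.4235  0.1362]
tray 471 (array([0.4797, 0.3945]), array([0.2797, 0.3458]), 88.409423828125)
bench z -0.00017255409072166662
```

step_arm(
  plan="1 0 0 0 0 0; 1 0.3 0 0 0 0; 1 0.5 0 0 0 0; 1 0.5 0 0 0 0; 0.6 0.3 0 0 0 0",
)

```text
time_s: 1.3
tcp_pos: [0.4109, -0.4399, 0.3039]
eef_rot: [0.984, 0.177, 0.0, -0.0]
ft_force: [-0.5, -0.9, 0.1]
opening: 1.0
```

```bash
python3 - <<'E'
from h import *
np.set_printoptions(precision=4,suppress=True)
a=env.snapshot("wrist"); o=env.get_obs()
print(a["fovy"],-a["R"].T@a["t"],o["tcp_pos"],a["R"][2])
P=cloud(a); z=P[...,2]; ok=a["depth"]>0
m=ok&(z>.12)&(z<.16)&(abs(P[...,0]-.504)<.03)&(abs(P[...,1]+.424)<.03); print("punch top",m.sum(),P[m].mean(0), cv2.minEnclosingCircle(P[m][:,:2].astype(np.float32)) if m.any() else 0)
m=ok&(z>.055)&(z<.07)&(abs(P[...,0]-.504)<.1)&(abs(P[...,1]+.424)<.1); print("block",m.sum(),cv2.minAreaRect(P[m][:,:2].astype(np.float32)))
for n in ["punch_grip","block_hole","punch"]:
    for r in env.pinpoint(n,"wrist"):
        u,v=r["location"]; print(n,round(r["p"],2),[round(u),round(v)], world(a,min(max(u,0),639),min(max(v,0),479)))
save("w1",a["color"])
E
```

```text
66.99425893145255 [ 0.4862 -0.4122  0.3734] [ 0.4138 -0.4382  0.3038] [-0.2928 -0.1089 -0.9499]
punch top 618 [ 0.5026 -0.4234  0.1384] ((0.503061056137085, -0.4238773286342621), 0.008646399714052677)
block 12189 ((0.5031838417053223, -0.4240310788154602), (0.06620913743972778, 0.11840737611055374), 71.33772277832031)
punch_grip 0.79 [346, 100] [ 0.5026 -0.4232  0.1399]
block_hole 0.81 [340, 104] [ 0.4995 -0.4209  0.1403]
punch 0.6 [334, 106] [ 0.4975 -0.4178  0.1317]
```

View pics/w1.png

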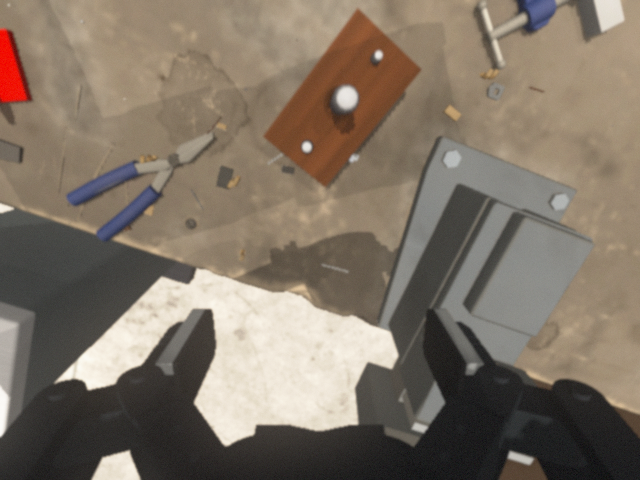

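The wrist view shows the punch at (345,98), in the middle hole of the block. The depth data puts both at (0.503,-0.424), which matches the given sizes. I'll move over to the brackets.

step_arm(
  plan="0 1 0.5 0 0 -6.8; 0 1 0.5 0 0 -6.8; 0 1 0 0 0 -6.7; -0.3 1 0 0 0 0; -0.3 1 0 0 0 0",
  fingers=1,
)

```text
time_s: 2.0
tcp_pos: [0.3783, -0.2054, 0.3486]
eef_rot: [1.0, -0.001, 0.0, 0.0]
ft_force: [1.2, 1.3, 0.5]
opening: 0.14
```

step_arm(
  plan="0 1 0 0 0 0; 0 1 0 0 0 0; 0 1 0 0 0 0; 0 1 0 0 0 0; 0 1 0 0 0 0",
)

```text
time_s: 2.5
tcp_pos: [0.379, 0.0445, 0.3489]
eef_rot: [1.0, -0.001, 0.001, 0.0]
ft_force: [2.0, 0.2, 0.7]
opening: -0.003
```

```bash
cat > br.py <<'E'
from h import *
np.set_printoptions(precision=4,suppress=True)
a=env.snapshot("wrist"); o=env.get_obs(); print(o["tcp_pos"],o["eef_rot"],o["time_s"])
P=cloud(a); z=P[...,2]; ok=a["depth"]>0; np.savez("s1.npz",**a)
C=a["color"].astype(int); red=(C[...,0]-C[...,1]>60)
m=(ok&(z>.075)&(z<.1)&~red).astype(np.uint8)
n,l,st,ce=cv2.connectedComponentsWithStats(m)
for i in range(1,n):
    if st[i,4]>60: q=P[l==i]; print(ce[i],st[i,4],"z",np.median(q[:,2]),q[:,2].max(),cv2.minAreaRect(q[q[:,2]>.084][:,:2].astype(np.float32)))
for nn in ["bracket_1_top","bracket_1_spot","bracket_1"]:
    for r in env.pinpoint(nn,"wrist"):
        u,v=r["location"]; print(nn,round(r["p"],2),[round(u),round(v)], world(a,min(max(u,0),639),min(max(v,0),479)))
E
python3 br.py; python3 -c "
from h import *;a=dict(np.load('s1.npz'));save('w2',a['color'])"
```

```text
[0.3785 0.0504 0.3489] [ 1.      0.0017  0.0004 -0.0011] 2.55
[171.1572  14.4144] 1349 z 0.08886927747446521 0.0917482727657718 ((0.5414475798606873, 0.16317331790924072), (0.00903481338173151, 0.060587961226701736), 12.364211082458496)
[399.6148  62.1936] 1002 z 0.08933473627436529 0.09195127024935844 ((0.5060222148895264, -0.023216111585497856), (0.06016644835472107, 0.00828456785529852), 83.48672485351562)
bracket_1_top 0.62 [390, 74] [ 0.5023 -0.0234  0.0396]
bracket_1_spot 0.83 [392, 73] [ 0.5021 -0.0242  0.0466]
bracket_1 0.91 [200, 33] [0.5383 0.157  0.0315]
bracket_1 0.88 [450, 157] [ 0.4208 -0.1016  0.0052]
bracket_1 0.83 [253, 167] [ 0.4099  0.1199 -0.0016]
bracket_1 0.72 [383, 71] [ 0.5032 -0.0149  0.0535]
```

View pics/w2.png

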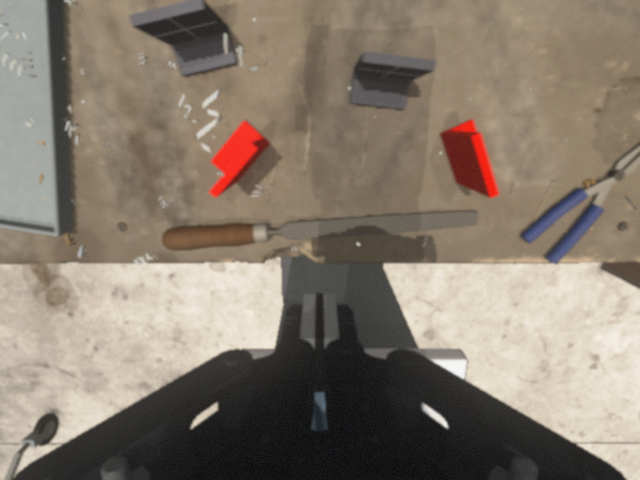

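The wrist view shows the dark brackets at (183,35) and (393,78). Bracket A's upright leg is at (0.5415,0.163), yaw 192°. Bracket B's is at (0.506,-0.023), yaw 173.5°. The look-alikes are red. I'll tip B first with the fingers shut.

step_arm(
  plan="0.76 -0.73 0 0 0 0; 0.76 -0.73 -1 0 0 0; 0 0 -1 0 0 0; 0 0 -1 0 0 0; 0 0 -1 0 0 0",
)

```text
time_s: 3.2
tcp_pos: [0.4416, -0.0189, 0.1626]
eef_rot: [1.0, -0.002, 0.0, 0.0]
ft_force: [1.8, -0.6, -0.9]
opening: 0.001
```

step_arm(
  plan="0 0 -0.13 0 0 0; 0.2 -0.02 0 0 0 0; 0.2 -0.02 0 0 0 0; 0.2 -0.02 0 0 0 0; 0.2 -0.02 0 0 0 0",
)

```text
time_s: 3.7
tcp_pos: [0.4838, -0.0205, 0.1594]
eef_rot: [1.0, 0.0, 0.002, 0.0]
ft_force: [-0.5, 0.9, 0.7]
opening: 0.002
```

step_arm(
  plan="0.2 -0.02 0 0 0 0; 0.2 -0.02 0 0 0 0; 0.2 -0.02 0 0 0 0; 0.2 -0.02 0 0 0 0; 0 0 0 0 0 0",
)

```text
time_s: 4.2
tcp_pos: [0.5231, -0.0243, 0.1577]
eef_rot: [1.0, 0.0, 0.0, 0.0]
ft_force: [0.4, 0.0, -0.0]
opening: -0.002
```

```bash
python3 br.py | head -5; python3 -c "
from h import *;a=dict(np.load('s1.npz'));save('w3',a['color'])"
```

```text
[ 0.5223 -0.0242  0.1575] [ 1.      0.0003 -0.0001 -0.    ] 4.25
[319.5889 304.597 ] 742 z 0.09544091355594295 0.09997474777430923 ((0.5320955514907837, -0.02469467930495739), (0.005632756743580103, 0.027270054444670677), 0.7507538199424744)
bracket_1_top 0.65 [330, 174] [ 0.5799 -0.0299  0.0559]
bracket_1_spot 0.67 [326, 232] [ 0.5455 -0.0282  0.0363]
bracket_1 0.95 [317, 264] [ 0.5177 -0.0234  0.0157]
```

View pics/w3.png

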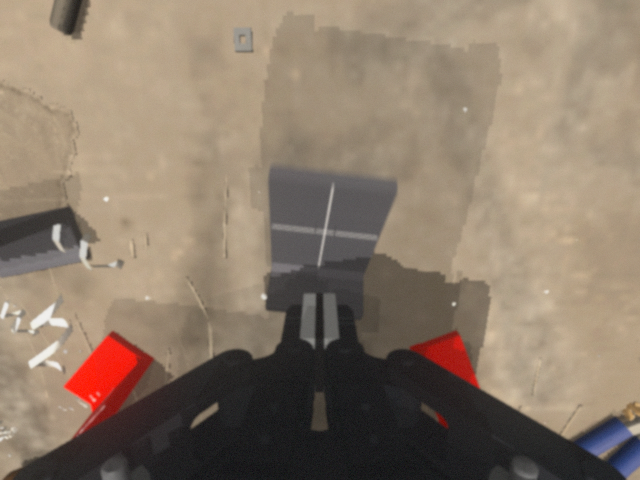

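The picture caught B mid-fall and tipping properly, with its free end at 0.056 m and dropping. A is next.

step_arm(
  plan="0 0 0.8 0 0 0; -0.2 0.6 0.8 0 0 6.2; -0.2 1 0 0 0 6.2; -0.1 1 0 0 0 0; 0 0.95 0 0 0 0",
)

```text
time_s: 4.9
tcp_pos: [0.4962, 0.1532, 0.2374]
eef_rot: [0.994, 0.108, 0.0, -0.0]
ft_force: [1.9, 0.0, -0.4]
opening: -0.0
```

step_arm(
  plan="0 0 -0.4 0 0 0; 0 0 0 0 0 0; 0 0 -0.6 0 0 0; 0 0 -0.6 0 0 0; 0 0 0 0 0 0",
)

```text
time_s: 5.4
tcp_pos: [0.4958, 0.1503, 0.1546]
eef_rot: [0.994, 0.108, -0.003, 0.0]
ft_force: [-0.4, -0.6, 0.3]
opening: -0.0
```

step_arm(
  plan="0.05 0.03 -0.25 0 0 0; 0.2 0.05 0 0 0 0; 0.2 0.05 0 0 0 0; 0.2 0.05 0 0 0 0; 0.2 0.05 0 0 0 0",
)

```text
time_s: 5.9
tcp_pos: [0.5411, 0.1633, 0.1451]
eef_rot: [0.994, 0.108, 0.001, -0.0]
ft_force: [0.2, 0.2, 0.2]
opening: 0.004
```

step_arm(
  plan="0.2 0.05 0 0 0 0; 0.2 0.05 0 0 0 0; 0.2 0.05 0 0 0 0; 0 0 0 0 0 0; 0 0 0 0 0 0",
)

```text
time_s: 6.4
tcp_pos: [0.5697, 0.1705, 0.1442]
eef_rot: [0.994, 0.108, -0.0, 0.0]
ft_force: [0.6, 0.0, 0.3]
opening: -0.002
```

step_arm(
  plan="0 0 1 0 0 -6.2; -0.5 -0.5 1 0 0 -6.2; -1 -0.9 1 0 0 0; -1 -0.8 0.9 0 0 0; 0 0 0 0 0 0",
)

```text
time_s: 6.9
tcp_pos: [0.4856, 0.096, 0.2974]
eef_rot: [1.0, -0.0, 0.002, -0.0]
ft_force: [0.9, 0.5, -0.5]
opening: -0.001
```

```bash
cat > spot.py <<'E'
from h import *
import sys
np.set_printoptions(precision=4,suppress=True)
a=env.snapshot("wrist"); o=env.get_obs(); print(o["tcp_pos"],o["eef_rot"],o["time_s"],o["ft_force"])
P=cloud(a); z=P[...,2]; ok=a["depth"]>0; np.savez("s1.npz",**a)
C=a["color"].astype(int); red=(C[...,0]-C[...,1]>60)
m=(ok&(z>.031)&(z<.045)&~red&(P[...,0]>.4)).astype(np.uint8)   # standing short-leg tops
n,l,st,ce=cv2.connectedComponentsWithStats(m)
for i in range(1,n):
    if st[i,4]>150: q=P[l==i]; print("leg",ce[i],st[i,4],"z",np.median(q[:,2]),cv2.minAreaRect(q[:,:2].astype(np.float32)))
for nn in ["bracket_1_spot","bracket_1"]:
    for r in env.pinpoint(nn,"wrist"):
        u,v=r["location"]; print(nn,round(r["p"],2),[round(u),round(v)], world(a,min(max(u,0),639),min(max(v,0),479)))
save(sys.argv[1],a["color"])
E
python3 spot.py w4
```

```text
[0.4867 0.0969 0.2958] [ 1.     -0.0004  0.0017 -0.0002] 6.95 [ 0.836  -0.3058 -0.1613]
leg [240.5965 138.6892] 637 z 0.03548490034399057 ((0.5517916083335876, 0.16541559994220734), (0.00797208584845066, 0.05998968333005905), 11.820053100585938)
leg [449.6904 178.9023] 604 z 0.03548190831148835 ((0.5161295533180237, -0.024137211963534355), (0.05984725430607796, 0.008226912468671799), 83.33749389648438)
bracket_1_spot 0.64 [450, 123] [ 0.5648 -0.028   0.0081]
bracket_1 0.95 [438, 178] [ 0.5174 -0.0124  0.036 ]
bracket_1 0.92 [296, 270] [0.4239 0.1187 0.0284]
bracket_1 0.87 [501, 260] [ 0.4246 -0.0994  0.0031]
```

View pics/w4.png

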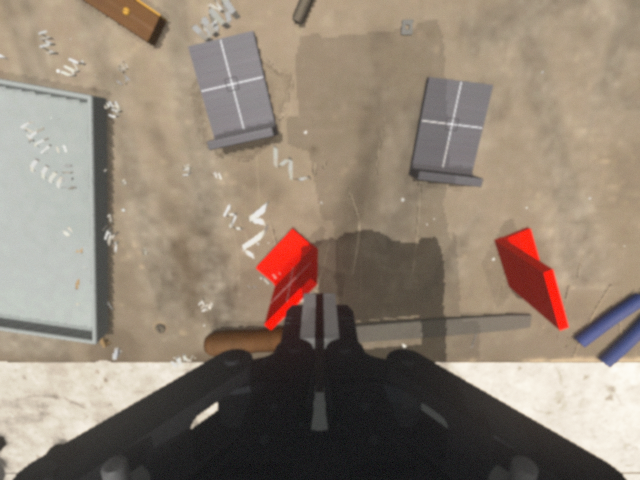

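Both brackets lie flat with their crosses at (234,84) and (453,124). From the leg tops I get spot A at (0.599,0.175) and spot B at (0.564,-0.030). Next I'll fetch the punch.

step_arm(
  plan="0 -1 0 0 0 0; 0 -1 0 0 0 0; 0 -1 0 0 0 0; 0 -1 0 0 0 0; 0 -1 0 0 0 0",
  fingers=0,
)

```text
time_s: 7.55
tcp_pos: [0.4878, -0.1539, 0.2925]
eef_rot: [1.0, 0.001, -0.001, -0.0]
ft_force: [1.3, -0.1, -0.0]
opening: 0.848
```

step_arm(
  plan="0 -1 0 0 0 0; 0 -1 0 0 0 0; 0 -1 0 0 0 0; 0.2 -1 0 0 0 0; 0.12 -1 0 0 0 0",
)

```text
time_s: 8.05
tcp_pos: [0.5041, -0.4027, 0.2919]
eef_rot: [1.0, 0.0, -0.001, -0.001]
ft_force: [1.5, 0.1, 0.4]
opening: 0.998
```

step_arm(
  plan="0 -0.4 0 0 0 0; 0 0 0 0 0 0; 0 0 0 0 0 0",
)

```text
time_s: 8.35
tcp_pos: [0.5037, -0.4204, 0.292]
eef_rot: [1.0, 0.0, -0.001, -0.001]
ft_force: [-0.2, -0.0, 0.3]
opening: 0.997
```

step_arm(
  plan="0 -0.07 -0.8 0 0 0; 0 0 -0.8 0 0 0; 0 0 -0.5 0 0 0; 0 0 -0.36 0 0 0; 0 0 0 0 0 0",
)

```text
time_s: 8.85
tcp_pos: [0.5031, -0.4221, 0.168]
eef_rot: [1.0, 0.001, -0.002, -0.002]
ft_force: [0.6, -0.2, -0.9]
opening: 0.998
```

```bash
python3 - <<'E'
from h import *
np.set_printoptions(precision=4,suppress=True)
a=env.snapshot("wrist"); o=env.get_obs(); print(o["tcp_pos"],o["eef_rot"])
P=cloud(a); z=P[...,2]
m=(z>.12)&(z<.16)&(abs(P[...,0]-.504)<.02)&(abs(P[...,1]+.424)<.02)
print(m.sum(), cv2.minEnclosingCircle(P[m&(z>.136)][:,:2].astype(np.float32)) if m.any() else 0)
save("w5",a["color"])
E
```

```text
[ 0.5036 -0.4229  0.1699] [ 1.      0.0009 -0.0009 -0.0009]
2820 ((0.5040327310562134, -0.4240463376045227), 0.007881343364715576)
```

View pics/w5.png

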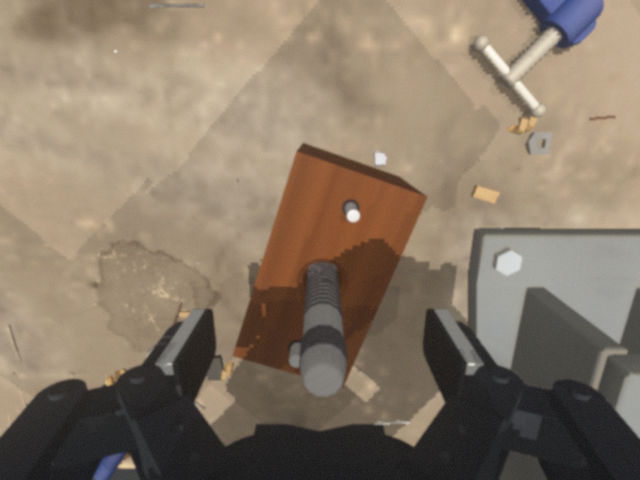

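The punch's top at (323,370) is centred between the open pads, within about 1 mm. I'll close on it.

step_arm(
  plan="0 -0.02 0 0 0 0; 0 0 0 0 0 0; 0 0 0 0 0 0; 0 0 0 0 0 0; 0 0 0 0 0 0",
  fingers=1,
  force=100,
)

```text
time_s: 9.4
tcp_pos: [0.5035, -0.4256, 0.1713]
eef_rot: [1.0, 0.0, 0.0, 0.0]
ft_force: [-0.1, -2.9, 4.2]
opening: 0.165
```

step_arm(
  plan="0 0 0 0 0 0; 0 0 0 0 0 0; 0 0 0 0 0 0; 0 0 0 0 0 0; 0 0 0.1 0 0 0",
)

```text
time_s: 9.9
tcp_pos: [0.5031, -0.4251, 0.1751]
eef_rot: [1.0, 0.0, -0.001, -0.001]
ft_force: [-0.2, 0.9, -2.7]
opening: 0.164
```

step_arm(
  plan="0 0 0.3 0 0 0; 0 0 0.6 0 0 0; 0 0 0.8 0 0 0; 0 0 0.5 0 0 0; 0 0 0 0 0 0",
)

```text
time_s: 10.4
tcp_pos: [0.5042, -0.4261, 0.2907]
eef_rot: [1.0, 0.0, 0.003, 0.002]
ft_force: [0.7, -0.2, -2.0]
opening: 0.16
```

```bash
cat > pun.py <<'E'
from h import *
np.set_printoptions(precision=4,suppress=True)
a=env.snapshot("wrist"); o=env.get_obs(); t=o["tcp_pos"]; print(t,o["eef_rot"],o["ft_force"],o["torque"])
P=cloud(a)-t; m=(np.abs(P[...,1])<.03)&(P[...,0]<.04)&(P[...,0]>-.03)&(a["depth"]>0)
for z in np.arange(-.165,-.02,.01):
    k=m&(abs(P[...,2]-z)<.003)
    if k.sum()>5: print(round(z,3),k.sum(),P[k].min(0)[:2],P[k].max(0)[:2])
save("w6",a["color"])
E
python3 pun.py
```

```text
[ 0.5036 -0.4256  0.2878] [1.     0.0003 0.0012 0.001 ] [-0.1692  0.8738 -2.0092] [-0.0165  0.0035  0.0064]
-0.145 38 [ 0.0015 -0.0046] [0.0053 0.0031]
-0.135 7 [ 0.0041 -0.0026] [0.0052 0.0017]
-0.125 49 [ 0.0034 -0.0083] [0.0088 0.0063]
-0.115 90 [ 0.003  -0.0085] [0.0091 0.0066]
-0.105 116 [ 0.0028 -0.0087] [0.0092 0.0068]
-0.095 155 [ 0.0026 -0.0089] [0.0094 0.0069]
-0.085 175 [ 0.0028 -0.0089] [0.0097 0.0066]
-0.075 197 [ 0.0035 -0.0084] [0.0093 0.0058]
-0.065 462 [ 0.004  -0.0205] [0.0125 0.0178]
-0.055 777 [ 0.0037 -0.0216] [0.0126 0.0194]
-0.045 940 [ 0.005  -0.0217] [0.0127 0.0194]
-0.035 1505 [-0.0104 -0.0209] [0.0128 0.019 ]
-0.025 2521 [-0.0111 -0.0297] [0.0152 0.0299]
```

View pics/w6.png

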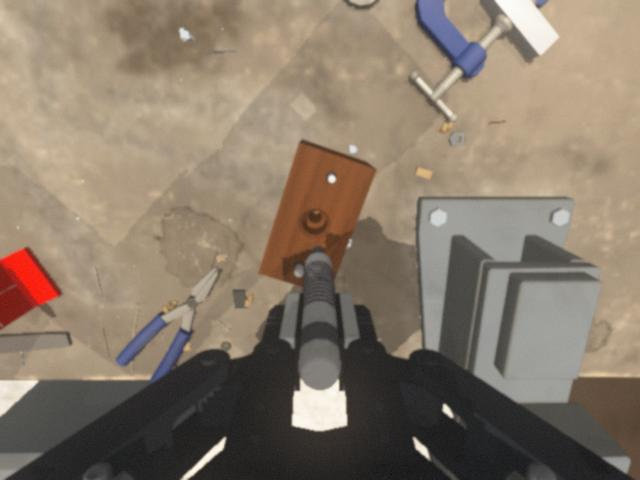

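The punch is held upright with its axis about (+1,-1) mm off the TCP. The empty hole shows at (315,218). I'll carry the punch to B.

step_arm(
  plan="0.15 1 0 0 0 0; 0.15 1 0 0 0 0; 0.15 1 0 0 0 0; 0.15 1 0 0 0 0; 0.15 1 0 0 0 0",
)

```text
time_s: 10.95
tcp_pos: [0.5398, -0.176, 0.2842]
eef_rot: [1.0, 0.0, -0.001, -0.001]
ft_force: [0.9, 0.7, -2.2]
opening: 0.158
```

step_arm(
  plan="0.15 1 0 0 0 0; 0.15 1 0 0 0 0; 0.15 0.94 0 0 0 0; 0 0 0 0 0 0; 0 0 0 0 0 0",
)

```text
time_s: 11.45
tcp_pos: [0.5623, -0.0314, 0.2844]
eef_rot: [1.0, 0.001, -0.001, -0.0]
ft_force: [-0.1, 0.8, -2.2]
opening: 0.165
```

```bash
python3 spot.py w7
```

```text
[ 0.5623 -0.0324  0.2847] [ 1.      0.0005 -0.0011 -0.    ] 11.5 [-0.8944 -0.1537 -1.7645]
leg [104.702  223.3245] 604 z 0.035429725971450735 ((0.551864504814148, 0.16516607999801636), (0.008244714699685574, 0.0608828105032444), 11.728537559509277)
leg [293.1463 258.1138] 246 z 0.035447521516772176 ((0.51806640625, -0.007815955206751823), (0.026374828070402145, 0.008723721839487553), 83.9315414428711)
bracket_1_spot 0.76 [317, 204] [ 0.5645 -0.0297  0.0075]
bracket_1 0.88 [312, 253] [ 0.5632 -0.0271  0.1399]
bracket_1 0.6 [185, 335] [0.4408 0.1009 0.0434]
bracket_1 0.59 [123, 218] [0.5573 0.1462 0.0352]
bracket_1 0.56 [380, 333] [ 0.4471 -0.0914  0.0488]
bracket_1 0.51 [320, 166] [ 0.6011 -0.0321  0.0069]
```

step_arm(
  plan="0.015 0.06 -0.8 0 0 0; 0 0 -0.8 0 0 0; 0 0 -0.5 0 0 0; 0 0 -0.1 0 0 0; 0 0 0 0 0 0",
)

```text
time_s: 12.1
tcp_pos: [0.5635, -0.0302, 0.1756]
eef_rot: [1.0, -0.0, -0.001, -0.0]
ft_force: [-0.9, -0.2, -1.6]
opening: 0.157
```

```bash
python3 spot.py w8 | grep -v leg; python3 - <<'E'
from h import *
a=cv2.imread("pics/w8.png"); cv2.imwrite("pics/w8c.png",cv2.resize(a[150:350,220:420],None,fx=3,fy=3))
E
```

```text
[ 0.564  -0.03    0.1767] [ 1.     -0.0002  0.0004  0.0001] 12.15 [-0.2774 -0.1044 -1.9209]
bracket_1_spot 0.96 [317, 242] [ 0.5641 -0.0288  0.0081]
bracket_1 0.93 [141, 409] [0.5754 0.014  0.1722]
bracket_1 0.86 [310, 303] [ 0.5701 -0.0267  0.1067]
bracket_1 0.8 [48, 258] [0.5616 0.1406 0.0316]
```

View pics/w8c.png

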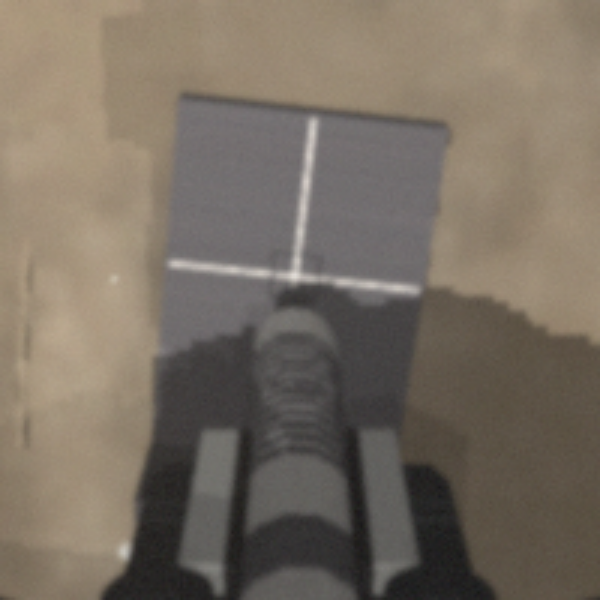

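The point sits right over the cross, at about (297,285) in the crop. I'll press now.

step_arm(
  plan="0 0.01 -0.08 0 0 0; 0 0 -0.08 0 0 0; 0 0 -0.08 0 0 0; 0 0 -0.04 0 0 0; 0 0 0 0 0 0",
)

```text
time_s: 12.75
tcp_pos: [0.564, -0.0288, 0.1621]
eef_rot: [1.0, 0.0, 0.001, 0.0]
ft_force: [-0.5, -0.1, 6.5]
opening: 0.16
```

step_arm(
  plan="0 0 -0.04 0 0 0; 0 0 -0.04 0 0 0; 0 0 -0.02 0 0 0; 0 0 0 0 0 0",
)

```text
time_s: 13.15
tcp_pos: [0.5641, -0.0288, 0.1576]
eef_rot: [1.0, 0.0, 0.001, 0.0]
ft_force: [-1.4, 0.9, 9.6]
opening: 0.163
```

step_arm(
  plan="0 0 -0.02 0 0 0; 0 0 0 0 0 0; 0 0 0 0 0 0",
)

```text
time_s: 13.45
tcp_pos: [0.5642, -0.0288, 0.1568]
eef_rot: [1.0, 0.0, 0.001, 0.0]
ft_force: [-1.4, 0.5, 10.6]
opening: 0.164
```

step_arm(
  plan="0 0 -0.02 0 0 0; 0 0 0 0 0 0; 0 0 0 0 0 0",
)

```text
time_s: 13.75
tcp_pos: [0.5643, -0.0289, 0.1562]
eef_rot: [1.0, 0.0, 0.001, 0.0]
ft_force: [-2.5, -0.5, 15.9]
opening: 0.157
```

step_arm(
  plan="0 0 -0.02 0 0 0; 0 0 0 0 0 0; 0 0 0 0 0 0",
)

```text
time_s: 14.05
tcp_pos: [0.5646, -0.0289, 0.1558]
eef_rot: [1.0, 0.0, 0.002, 0.0]
ft_force: [-3.8, 1.5, 21.6]
opening: 0.16
```

step_arm(
  plan="0 0 -0.02 0 0 0; 0 0 0 0 0 0; 0 0 0 0 0 0",
)

```text
time_s: 14.35
tcp_pos: [0.5649, -0.0289, 0.1555]
eef_rot: [1.0, 0.0, 0.002, 0.0]
ft_force: [-4.7, 0.8, 28.0]
opening: 0.154
```

The force climbed to 30 N at the end of the stroke, so the mark on B should be full. On to A.

step_arm(
  plan="0 0 0.6 0 0 0; 0 0 0.8 0 0 0; 0.2 0.6 0 0 0 0; 0.2 1 0 0 0 0; 0.2 1 0 0 0 0",
)

```text
time_s: 14.85
tcp_pos: [0.5933, 0.1003, 0.2227]
eef_rot: [1.0, -0.001, -0.0, 0.0]
ft_force: [1.1, 0.1, -2.4]
opening: 0.159
```

step_arm(
  plan="0.1 1 0 0 0 0; 0 0.5 0 0 0 0; 0 0 0 0 0 0; 0 0 0 0 0 0",
)

```text
time_s: 15.25
tcp_pos: [0.5978, 0.1741, 0.2221]
eef_rot: [1.0, 0.001, -0.001, 0.0]
ft_force: [1.0, 0.1, -1.9]
opening: 0.16
```

```bash
python3 spot.py w9
```

```text
[0.5979 0.1733 0.2223] [ 1.      0.0002 -0.0005  0.0002] 15.3 [-0.8871  0.1936 -2.9834]
leg [351.1708 285.0028] 363 z 0.0353875779912438 ((0.5559770464897156, 0.1486000120639801), (0.008439772762358189, 0.025134749710559845), 10.602542877197266)
leg [561.1916 329.2188] 809 z 0.035433001229956754 ((0.516629695892334, -0.024116486310958862), (0.061083126813173294, 0.00887349620461464), 83.14082336425781)
bracket_1_spot 0.6 [561, 263] [ 0.564  -0.0315  0.0062]
bracket_1 0.83 [596, 392] [ 0.4249 -0.0987  0.0001]
bracket_1 0.76 [536, 313] [ 0.5216 -0.0129  0.0158]
bracket_1 0.72 [327, 276] [0.6048 0.17   0.126 ]
bracket_1 0.37 [308, 176] [0.6363 0.1824 0.0041]
```

step_arm(
  plan="0 0.05 -0.5 0 0 0; 0 0 -0.43 0 0 0; 0 0 0 0 0 0; 0 0 0 0 0 0",
)

```text
time_s: 15.8
tcp_pos: [0.5984, 0.1758, 0.1767]
eef_rot: [1.0, -0.0, -0.0, 0.0]
ft_force: [0.4, 0.2, -2.1]
opening: 0.163
```

```bash
python3 spot.py w10 | grep -v leg; python3 - <<'E'
from h import *
a=cv2.imread("pics/w10.png"); cv2.imwrite("pics/w10c.png",cv2.resize(a[150:350,220:420],None,fx=3,fy=3))
E
```

```text
[0.5987 0.176  0.1774] [ 1.     -0.0002  0.0006 -0.0001] 15.85 [ 0.1347  0.2909 -1.1147]
bracket_1 0.86 [570, 344] [ 0.5219 -0.0104  0.0156]
bracket_1 0.69 [328, 301] [0.6059 0.1715 0.1076]
```

View pics/w10c.png

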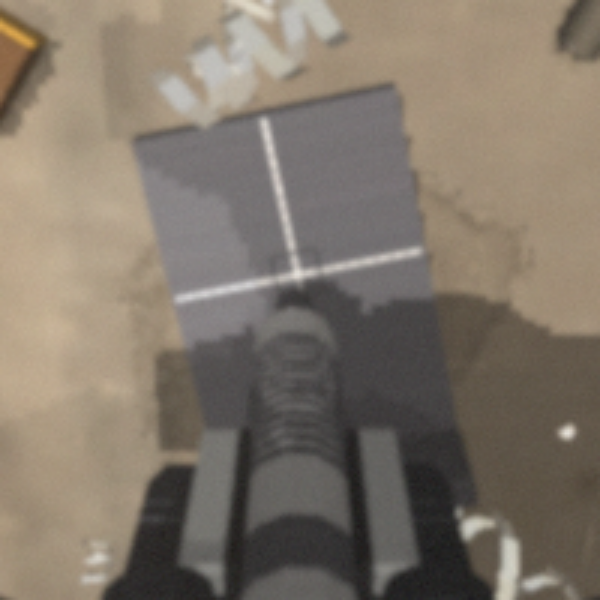

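The alignment matches what I had on B. Pressing.

step_arm(
  plan="0 0 -0.08 0 0 0; 0 0 -0.08 0 0 0; 0 0 -0.08 0 0 0; 0 0 -0.04 0 0 0; 0 0 0 0 0 0",
)

```text
time_s: 16.45
tcp_pos: [0.5985, 0.1765, 0.1626]
eef_rot: [1.0, 0.0, 0.0, -0.0]
ft_force: [-0.9, -0.6, 5.7]
opening: 0.166
```

step_arm(
  plan="0 0 -0.04 0 0 0; 0 0 -0.04 0 0 0; 0 0 -0.02 0 0 0; 0 0 -0.02 0 0 0; 0 0 0 0 0 0",
)

```text
time_s: 16.95
tcp_pos: [0.5987, 0.1766, 0.1574]
eef_rot: [1.0, 0.0, 0.001, -0.0]
ft_force: [-1.9, -0.6, 11.7]
opening: 0.162
```

step_arm(
  plan="0 0 -0.02 0 0 0; 0 0 -0.02 0 0 0; 0 0 0 0 0 0; 0 0 0 0 0 0",
)

```text
time_s: 17.35
tcp_pos: [0.5989, 0.1766, 0.1561]
eef_rot: [1.0, 0.0, 0.001, -0.0]
ft_force: [-2.2, -1.6, 16.5]
opening: 0.161
```

step_arm(
  plan="0 0 -0.02 0 0 0; 0 0 0 0 0 0; 0 0 0 0 0 0",
)

```text
time_s: 17.65
tcp_pos: [0.5992, 0.1767, 0.1558]
eef_rot: [1.0, 0.0, 0.002, -0.0]
ft_force: [-4.0, -1.3, 22.4]
opening: 0.158
```

step_arm(
  plan="0 0 -0.02 0 0 0; 0 0 0 0 0 0; 0 0 0 0 0 0",
)

```text
time_s: 17.95
tcp_pos: [0.5994, 0.1767, 0.1555]
eef_rot: [1.0, 0.0, 0.002, -0.0]
ft_force: [-5.3, -1.6, 27.1]
opening: 0.162
```

step_arm(
  plan="0 0 0.6 0 0 0; 0 0 0.8 0 0 0; 0 0 1 0 0 0; 0 -0.5 0.3 0 0 0; 0 -1 0 0 0 0",
)

```text
time_s: 18.45
tcp_pos: [0.5988, 0.1029, 0.2901]
eef_rot: [1.0, 0.002, 0.003, -0.001]
ft_force: [0.7, -1.2, -2.3]
opening: 0.158
```

```bash
python3 spot.py w11; python3 - <<'E'
from h import *
s=dict(np.load("s1.npz"))
im=cv2.imread("pics/w11.png"); out=[]
for X in [(.5988,.1752,.008),(.5640,-.0297,.008)]:
    u,v=pix(s,X).astype(int); print(u,v); u=min(max(u,30),609); v=min(max(v,30),449); out.append(cv2.resize(im[v-30:v+30,u-30:u+30],None,fx=6,fy=6))
cv2.imwrite("pics/w11c.png",np.hstack(out))
E
```

```text
[0.5984 0.095  0.2883] [ 1.     -0.0001  0.0009  0.0012] 18.5 [ 2.9377 -7.8306 -1.9787]
leg [254.3436 260.4864] 553 z 0.03547280023883753 ((0.5521609783172607, 0.16520637273788452), (0.008474230766296387, 0.06001688167452812), 12.31847095489502)
leg [446.7017 294.8949] 533 z 0.03551213742686845 ((0.5166350603103638, -0.0244092158973217), (0.060005009174346924, 0.008782886900007725), 83.64120483398438)
bracket_1_spot 0.74 [449, 242] [ 0.5628 -0.0311  0.0056]
bracket_1 0.87 [434, 284] [ 0.5214 -0.0162  0.018 ]
bracket_1 0.75 [495, 356] [ 0.424  -0.1002  0.0031]
bracket_1 0.68 [259, 251] [0.5565 0.1622 0.0196]
246 207
448 241
```

View pics/w11c.png

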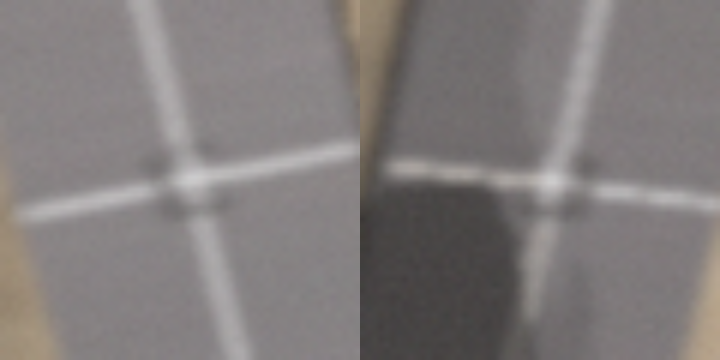

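Both brackets stayed put and each cross now carries a round dimple. Both presses ended at 27–30 N, well past the 20 N for a full mark. The punch goes back to the block.

step_arm(
  plan="-0.18 -1 0 0 0 0; -0.18 -1 0 0 0 0; -0.18 -1 0 0 0 0; -0.18 -1 0 0 0 0; -0.18 -1 0 0 0 0",
)

```text
time_s: 19.1
tcp_pos: [0.5534, -0.1455, 0.2868]
eef_rot: [1.0, 0.001, -0.0, -0.0]
ft_force: [1.6, -0.1, -2.1]
opening: 0.163
```

step_arm(
  plan="-0.18 -1 0 0 0 0; -0.18 -1 0 0 0 0; -0.18 -1 0 0 0 0; -0.18 -1 0 0 0 0; -0.18 -1 0 0 0 0",
)

```text
time_s: 19.6
tcp_pos: [0.5095, -0.3918, 0.2866]
eef_rot: [1.0, 0.001, -0.0, -0.0]
ft_force: [1.1, 0.4, -2.5]
opening: 0.163
```

step_arm(
  plan="-0.1 -0.3 0 0 0 0; 0 0 0 0 0 0; 0 0 0 0 0 0",
)

```text
time_s: 19.9
tcp_pos: [0.505, -0.4045, 0.2866]
eef_rot: [1.0, 0.0, -0.0, -0.001]
ft_force: [0.7, 1.1, -1.8]
opening: 0.162
```

```bash
cat > hole.py <<'E'
from h import *
a=dict(env.snapshot("wrist")); P=cloud(a); z=P[...,2]; ok=a["depth"]>0
m=ok&(z>.058)&(z<.072)&(abs(P[...,0]-.504)<.09)&(abs(P[...,1]+.424)<.09); print("block",m.sum(),cv2.minAreaRect(P[m][:,:2].astype(np.float32)))
k=ok&(z<.056)&(z>.0)&(np.hypot(P[...,0]-.503,P[...,1]+.424)<.018); q=P[k]; print("hole pts",k.sum(), q.min(0),q.max(0))
E
python3 pun.py; python3 hole.py
```

```text
[ 0.5052 -0.4042  0.2869] [ 1.      0.0008 -0.0002 -0.0005] [ 0.4971  0.1345 -2.4891] [0.0245 0.0036 0.0403]
-0.145 37 [ 0.0004 -0.0036] [0.0037 0.004 ]
-0.125 86 [ 0.0016 -0.0074] [0.0076 0.0076]
-0.115 105 [ 0.0011 -0.0081] [0.008  0.0078]
-0.105 107 [ 0.0017 -0.0079] [0.008  0.0074]
-0.095 159 [ 0.0006 -0.0084] [0.008  0.0076]
-0.085 148 [ 0.0013 -0.0081] [0.0082 0.0071]
-0.075 208 [ 0.0024 -0.0077] [0.0083 0.0062]
-0.065 641 [ 0.0025 -0.0207] [0.0115 0.0195]
-0.055 797 [ 0.0029 -0.0212] [0.0117 0.0198]
-0.045 972 [-0.0114 -0.0212] [0.0115 0.0198]
-0.035 1642 [-0.0117 -0.0246] [0.0128 0.0258]
-0.025 2036 [-0.0127 -0.03  ] [0.0143 0.03  ]
block 9494 ((0.5028470754623413, -0.4239479601383209), (0.06632481515407562, 0.11826816946268082), 71.28888702392578)
hole pts 404 [ 0.49202003 -0.43436247  0.00409816] [ 0.5070591  -0.4145102   0.05586711]
```

View pics/w6.png

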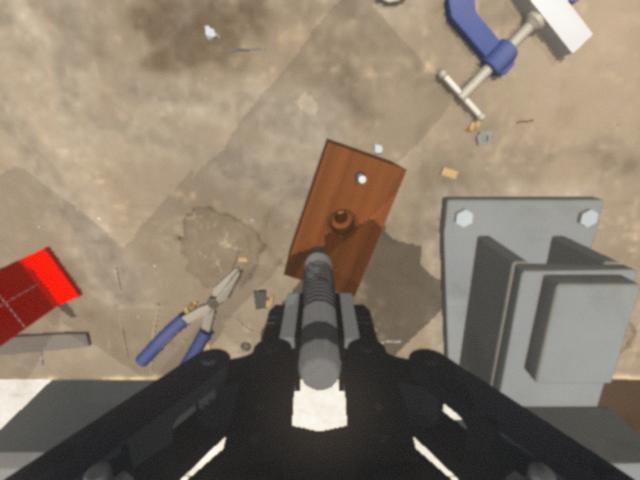

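step_arm(
  plan="-0.05 -0.385 0 0 0 0; 0 0 0 0 0 0; 0 0 -0.5 0 0 0; 0 0 -0.5 0 0 0; 0 0 0 0 0 0",
)

```text
time_s: 20.5
tcp_pos: [0.5017, -0.4227, 0.2341]
eef_rot: [1.0, 0.001, -0.002, -0.002]
ft_force: [-0.5, -0.6, -1.9]
opening: 0.162
```

```bash
python3 - <<'E'
from h import *
p=[env.get_obs()["tcp_pos"]]; a=env.snapshot("wrist"); print(p,env.get_obs()["tcp_pos"])
P=cloud(a);m=(abs(P[...,0]-.503)<.03)&(abs(P[...,1]+.424)<.03)
for z in (.12,.105,.09):
    k=m&(abs(P[...,2]-z)<.006)
    if k.sum()>9: print(z,k.sum(),P[k].min(0),P[k].max(0))
E
python3 hole.py
```

```text
[array([ 0.50165682, -0.42268494,  0.23408921])] [ 0.50217498 -0.42345559  0.23639384]
0.12 217 [ 0.50250338 -0.430068    0.11401372] [ 0.50934726 -0.41419623  0.12591287]
0.105 82 [ 0.50234777 -0.42939211  0.10448587] [ 0.50891463 -0.41434067  0.11099445]
0.09 65 [ 0.50150748 -0.42544272  0.08408396] [ 0.50491534 -0.4177382   0.09480209]
block 12163 ((0.5029677152633667, -0.42390120029449463), (0.06625509262084961, 0.11824803799390793), 71.25907135009766)
hole pts 524 [ 0.49224383 -0.43423594  0.00598713] [ 0.50564278 -0.41347967  0.05591218]
```

step_arm(
  plan="0.03 -0.04 -0.2 0 0 0; 0 0 -0.25 0 0 0; 0 0 -0.25 0 0 0; 0 0 0 0 0 0",
)

```text
time_s: 21.0
tcp_pos: [0.5029, -0.4262, 0.1999]
eef_rot: [1.0, 0.0, -0.001, -0.001]
ft_force: [-0.9, 0.2, -2.2]
opening: 0.161
```

step_arm(
  plan="0 0 -0.1 0 0 0; 0 0 -0.1 0 0 0; 0 0 -0.1 0 0 0; 0 0 0 0 0 0",
)

```text
time_s: 21.4
tcp_pos: [0.5034, -0.4266, 0.1865]
eef_rot: [1.0, 0.0, -0.0, -0.0]
ft_force: [0.3, 1.5, -2.1]
opening: 0.162
```

step_arm(
  plan="0 0.02 -0.1 0 0 0; 0 0 -0.1 0 0 0; 0 0 -0.06 0 0 0; 0 0 0 0 0 0",
)

```text
time_s: 21.8
tcp_pos: [0.5034, -0.4258, 0.1737]
eef_rot: [1.0, 0.0, -0.0, -0.0]
ft_force: [-0.1, -0.2, -1.6]
opening: 0.161
```

step_arm(
  plan="0 0 -0.03 0 0 0; 0 0 0 0 0 0",
)

```text
time_s: 22.0
tcp_pos: [0.5036, -0.4259, 0.1727]
eef_rot: [1.0, 0.0, -0.0, 0.0]
ft_force: [-0.1, 0.0, -2.5]
opening: 0.163
```

Now 1–2 mm above the ledge; the last bit, then release.

step_arm(
  plan="0 0 -0.03 0 0 0; 0 0 0 0 0 0; 0 0 0 0 0 0",
)

```text
time_s: 22.3
tcp_pos: [0.5036, -0.426, 0.1715]
eef_rot: [1.0, 0.0, 0.0, 0.0]
ft_force: [0.1, -0.5, -0.4]
opening: 0.159
```

step_arm(
  plan="0 0 0 0 0 0; 0 0 0 0 0 0; 0 0 0 0 0 0; 0 0 0 0 0 0; 0 0 0 0 0 0",
  fingers=0,
  force=60,
)

```text
time_s: 22.8
tcp_pos: [0.5036, -0.4259, 0.1714]
eef_rot: [1.0, 0.0, 0.0, 0.0]
ft_force: [-0.2, -0.3, 0.4]
opening: 0.984
```

step_arm(
  plan="0 0 0 0 0 0; 0 0 0.5 0 0 0; 0 0 0.7 0 0 0; 0 0 1 0 0 0; 0 0 0.5 0 0 0",
)

```text
time_s: 23.3
tcp_pos: [0.5041, -0.4263, 0.3107]
eef_rot: [1.0, 0.0, 0.002, 0.002]
ft_force: [0.2, 0.1, 0.1]
opening: 0.998
```

step_arm(
  plan="0 1 0 0 0 0; 0 1 0 0 0 0; -0.5 1 0 0 0 0; -0.5 1 0 0 0 0; 0 0 0 0 0 0",
)

```text
time_s: 23.8
tcp_pos: [0.4565, -0.2322, 0.3061]
eef_rot: [1.0, 0.002, -0.001, -0.001]
ft_force: [1.2, -0.2, -0.2]
opening: 1.001
```

```bash
python3 - <<'E'
from h import *
np.set_printoptions(precision=4,suppress=True)
for c in ("wrist","scene","top"):
    a=env.snapshot(c); P=cloud(a); z=P[...,2]
    m=(z>.09)&(z<.18)&(np.hypot(P[...,0]-.503,P[...,1]+.424)<.03)
    if m.sum()>5: print(c,"punch",m.sum(),P[m][:,2].max(),np.median(P[m],0),cv2.minEnclosingCircle(P[m][:,:2].astype(np.float32)))
a=dict(a); P=cloud(a); z=P[...,2]
m=((z>.018)&(z<.035)&(P[...,0]>.3)&(P[...,0]<.65)&(P[...,1]>.25)&(P[...,1]<.52)).astype(np.uint8)
n,l,st,_=cv2.connectedComponentsWithStats(m,connectivity=8)
for i in range(1,n):
    if st[i,4]>20: print("tray",st[i,4],cv2.minAreaRect(P[l==i][:,:2].astype(np.float32)))
for r in env.trace("tray","top")[:1]:
    q=P[r["region"]]; print("trace",r["p"],cv2.minAreaRect(q[:,:2].astype(np.float32)),np.median(q[:,2]))
E
```

```text
wrist punch 1579 0.14295518111641997 [ 0.5044 -0.4203  0.127 ] ((0.5033325552940369, -0.4251355826854706), 0.00895992387086153)
scene punch 85 0.14534587590339262 [ 0.5014 -0.432   0.1285] ((0.5035035610198975, -0.4293936491012573), 0.009027746506035328)
top punch 41 0.15007289640401625 [ 0.5035 -0.4236  0.1307] ((0.5043140053749084, -0.4266621172428131), 0.008121027611196041)
tray 233 ((0.4893980622291565, 0.39511486887931824), (0.16913878917694092, 0.2319130301475525), 80.03652954101562)
tray 43 ((0.37279754877090454, 0.3327341079711914), (0.021260607987642288, 0.08035041391849518), 66.90745544433594)
tray 25 ((0.3657054305076599, 0.48172813653945923), (0.04406806081533432, 0.014733878895640373), 55.56584930419922)
tray 38 ((0.3503764867782593, 0.4089314043521881), (0.08914528787136078, 0.004733557812869549), 79.77120208740234)
trace 0.85 ((0.4588172137737274, 0.2959222197532654), (0.3875094950199127, 0.25756651163101196), 79.9885482788086) 0.008368901042858905
```

The punch stands in its hole with its top at 0.142 m, as it was at the start. I'll go over the tray to measure its pose.

step_arm(
  plan="-0.1 1 0.2 0 0 0; -0.1 1 0.2 0 0 0; -0.1 1 0.2 0 0 0; -0.1 1 0.2 0 0 0; -0.1 1 0.1 0 0 0",
)

```text
time_s: 24.5
tcp_pos: [0.435, 0.0092, 0.3512]
eef_rot: [1.0, -0.001, 0.001, 0.0]
ft_force: [1.3, -0.7, -0.5]
opening: 1.005
```

step_arm(
  plan="-0.1 1 0 0 0 0; -0.1 1 0 0 0 0; -0.1 1 0 0 0 0; -0.1 1 0 0 0 0; -0.1 1 0 0 0 0",
)

```text
time_s: 25.0
tcp_pos: [0.4101, 0.259, 0.3504]
eef_rot: [1.0, -0.0, 0.0, -0.0]
ft_force: [1.2, 1.0, -0.1]
opening: 0.998
```

step_arm(
  plan="0 1 0 0 0 0; 0 0 0 0 0 0; 0 0 0 0 0 0",
)

```text
time_s: 25.3
tcp_pos: [0.4101, 0.3075, 0.3498]
eef_rot: [1.0, 0.001, -0.0, 0.0]
ft_force: [-0.1, 1.4, -0.6]
opening: 0.999
```

```bash
cat > tray.py <<'E'
from h import *
np.set_printoptions(precision=4,suppress=True)
a=env.snapshot("wrist"); o=env.get_obs(); print(o["tcp_pos"],o["joints"],o["time_s"])
P=cloud(a); z=P[...,2]; ok=a["depth"]>0
w=ok&(P[...,0]>.3)&(P[...,0]<.68)&(P[...,1]>.2)&(P[...,1]<.56)
m=(w&(z>.020)&(z<.031)).astype(np.uint8)
n,l,st,_=cv2.connectedComponentsWithStats(m)
for i in range(1,n):
    if st[i,4]>150: print("rim",st[i,4],cv2.minAreaRect(P[l==i][:,:2].astype(np.float32)))
q=P[m>0]; print("rim all",cv2.minAreaRect(q[:,:2].astype(np.float32)))
m=(w&(z>.0055)&(z<.0105)).astype(np.uint8); n,l,st,_=cv2.connectedComponentsWithStats(m); i=1+st[1:,4].argmax(); print("floor",st[i,4],cv2.minAreaRect(P[l==i][:,:2].astype(np.float32)))
save("w13",a["color"])
E
python3 tray.py; python3 spot.py w12|grep leg
```

```text
[0.4102 0.3066 0.3499] [ 0.5511  0.2357  1.69   -0.0003  1.2166  2.1218] 25.35
rim 3634 ((0.4754953682422638, 0.39952796697616577), (0.168188214302063, 0.25823795795440674), 80.0884017944336)
rim 399 ((0.3303073048591614, 0.21128329634666443), (0.026334598660469055, 0.022421281784772873), 0.24111540615558624)
rim all ((0.46373939514160156, 0.33127671480178833), (0.3074604272842407, 0.2581199109554291), 80.38362121582031)
floor 34915 ((0.4755925238132477, 0.40073472261428833), (0.15995816886425018, 0.2514958381652832), 80.07559204101562)
leg [466.2467  53.197 ] 604 z 0.035392453334253345 ((0.5516787767410278, 0.1655397266149521), (0.008123083971440792, 0.06047586351633072), 11.837729454040527)
leg [630.8476  90.9512] 164 z 0.03537462471248462 ((0.5183088779449463, -0.002360774204134941), (0.017594795674085617, 0.00802304781973362), 84.95468139648438)
```

View pics/w13.png

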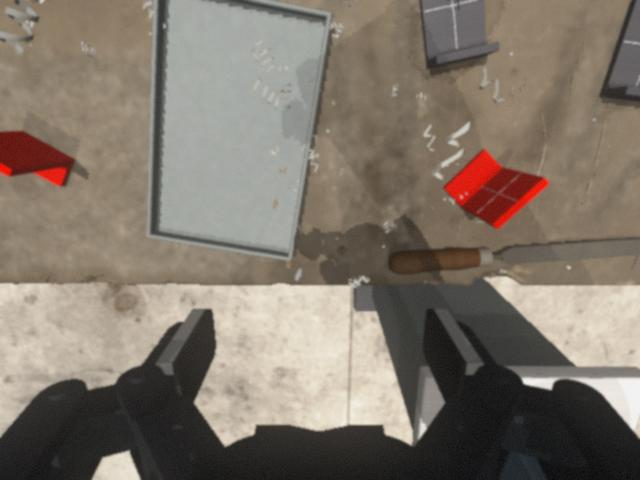

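The wrist view shows the tray at about (235,125), a red look-alike at (495,190), and A at (457,30). The tray centre is at (0.4755,0.400), with its long axis at -10° and its size matching the listing. I'll turn by +101.8° over A's short leg.

step_arm(
  plan="0.5 -0.5 0 0 0 8.5; 0.6 -0.6 0 0 0 8.5; 0.6 -0.6 0 0 0 8.5; 0.6 -0.6 -0.4 0 0 8.5; 0.5 -0.5 -0.4 0 0 8.5",
)

```text
time_s: 26.0
tcp_pos: [0.5502, 0.1651, 0.3105]
eef_rot: [0.932, 0.362, 0.001, 0.0]
ft_force: [0.7, 0.5, -0.4]
opening: 1.0
```

step_arm(
  plan="0 0 -0.4 0 0 8.5; 0 0 -0.4 0 0 8.5; 0 0 0 0 0 8.5; 0 0 0 0 0 8.5; 0 0 0 0 0 8.5",
)

```text
time_s: 26.5
tcp_pos: [0.5488, 0.1667, 0.2704]
eef_rot: [0.737, 0.676, 0.0, 0.0]
ft_force: [1.0, -1.0, 0.1]
opening: 1.002
```

step_arm(
  plan="0 0 0 0 0 8.5; 0 0 0 0 0 8.3; 0 0 0 0 0 0; 0 0 0 0 0 0",
)

```text
time_s: 26.9
tcp_pos: [0.5488, 0.1672, 0.2705]
eef_rot: [0.634, 0.773, 0.0, 0.0]
ft_force: [-0.0, 0.4, -0.5]
opening: 0.996
```

```bash
python3 spot.py w14
```

```text
[0.5487 0.1674 0.2704] [0.6341 0.7732 0.0001 0.0001] 26.95 [-1.246   1.0678 -0.3927]
leg [323.0133 218.9667] 601 z 0.035530630613357664 ((0.5525680780410767, 0.166057288646698), (0.007152646780014038, 0.05915571376681328), 11.270426750183105)
leg [252.6313 387.7172] 396 z 0.03553790329975666 ((0.5170692801475525, -0.02370908297598362), (0.06032758951187134, 0.008034206926822662), 83.43989562988281)
bracket_1_spot 0.72 [298, 383] [ 0.5645 -0.0313  0.0061]
bracket_1 0.84 [318, 212] [0.548  0.1639 0.0014]
bracket_1 0.75 [256, 366] [0.517  0.006  0.0355]
```

step_arm(
  plan="0.07 -0.03 -0.8 0 0 0; 0 0 -0.9 0 0 0; 0 0 -0.9 0 0 0; 0 0 -0.5 0 0 0; 0 0 0 0 0 0",
)

```text
time_s: 27.55
tcp_pos: [0.5505, 0.166, 0.1121]
eef_rot: [0.633, 0.774, -0.002, -0.002]
ft_force: [-0.6, -0.5, 0.1]
opening: 1.0
```

step_arm(
  plan="0 0 -0.25 0 0 0; 0 0 -0.25 0 0 0; 0 0 0 0 0 0",
)

```text
time_s: 27.85
tcp_pos: [0.5519, 0.1664, 0.0896]
eef_rot: [0.632, 0.775, -0.0, -0.0]
ft_force: [0.4, 0.0, 0.8]
opening: 1.003
```

step_arm(
  plan="0 0 -0.06 0 0 0; 0 0 0 0 0 0; 0 0 0 0 0 0; 0 0 0 0 0 0; 0 0 0 0 0 0",
  fingers=1,
  force=80,
)

```text
time_s: 28.35
tcp_pos: [0.5523, 0.1665, 0.0876]
eef_rot: [0.632, 0.775, 0.0, 0.0]
ft_force: [-0.3, -0.0, 0.4]
opening: 0.142
```

step_arm(
  plan="0 0 0 0 0 0; 0 0 0 0 0 0; 0 0 0 0 0 0; 0 0 0.1 0 0 0; 0 0 0.3 0 0 0",
)

```text
time_s: 28.85
tcp_pos: [0.5511, 0.1662, 0.1064]
eef_rot: [0.632, 0.775, -0.001, -0.001]
ft_force: [-0.5, -0.0, -3.9]
opening: 0.07
```

step_arm(
  plan="0 0 0.6 0 0 0; 0 0 0.6 0 0 0; 0 0 0.6 0 0 0; 0 0 0 0 0 0; 0 0 0 0 0 0",
)

```text
time_s: 29.35
tcp_pos: [0.5519, 0.1664, 0.1976]
eef_rot: [0.632, 0.775, 0.0, 0.0]
ft_force: [-0.3, 0.0, -5.4]
opening: 0.073
```

```bash
cat > held.py <<'E'
from h import *
import sys
np.set_printoptions(precision=4,suppress=True)
a=env.snapshot("wrist"); o=env.get_obs(); t=o["tcp_pos"]; print(t,o["eef_rot"],o["joints"],o["opening"],o["time_s"])
q=o["eef_rot"]; psi=2*np.arctan2(q[1],q[0]); print("psi",np.degrees(psi))
P=cloud(a)-t; c,s=np.cos(psi),np.sin(psi); X=P[...,0]*c+P[...,1]*s; Y=P[...,0]*s-P[...,1]*c; Z=P[...,2]
m=(Z<-.05)&(Z>-.11)&(abs(X)<.06)&(Y>-.12)&(Y<.12)&(a["depth"]>0)
for x in (.015,.02,.025):
    k=m&(abs(X-x)<.003); k2=k&(Z<-.068)
    for y in np.arange(-.1,.1,.01):
        kk=k&(abs(Y-y)<.005)
        if kk.sum()>8: print(x,round(y,3),kk.sum(),np.median(Z[kk]).round(4))
k=m&(Z<-.062); print("plate x range",np.percentile(X[k],[1,99]),"y",np.percentile(Y[k],[1,99]))
save(sys.argv[1],a["color"])
E
python3 held.py w15
```

```text
[0.5515 0.1663 0.1966] [ 0.6322  0.7748 -0.0006 -0.0005] [ 0.2121  0.5267  1.6751 -0.      0.9414  0.0101] 0.07483745537498915 29.4
psi 101.57243138551497
0.015 -0.0 306 -0.0513
0.015 0.01 260 -0.0789
0.015 0.02 274 -0.0792
0.015 0.03 277 -0.0792
0.015 0.04 270 -0.0793
0.015 0.05 274 -0.0794
0.015 0.06 280 -0.0795
0.015 0.07 268 -0.0795
0.015 0.08 276 -0.0794
0.015 0.09 42 -0.0795
0.02 -0.0 319 -0.0513
0.02 0.01 269 -0.0789
0.02 0.02 291 -0.0793
0.02 0.03 281 -0.0792
0.02 0.04 288 -0.0794
0.02 0.05 281 -0.0792
0.02 0.06 282 -0.0794
0.02 0.07 280 -0.0794
0.02 0.08 284 -0.0794
0.02 0.09 49 -0.0794
0.025 -0.0 333 -0.0513
0.025 0.01 286 -0.0789
0.025 0.02 291 -0.0792
0.025 0.03 296 -0.0793
0.025 0.04 286 -0.0793
0.025 0.05 290 -0.0793
0.025 0.06 290 -0.0794
0.025 0.07 285 -0.0794
0.025 0.08 282 -0.0795
0.025 0.09 51 -0.0794
plate x range [-0.029   0.0294] y [-0.0023  0.0859]
```

View pics/w15.png

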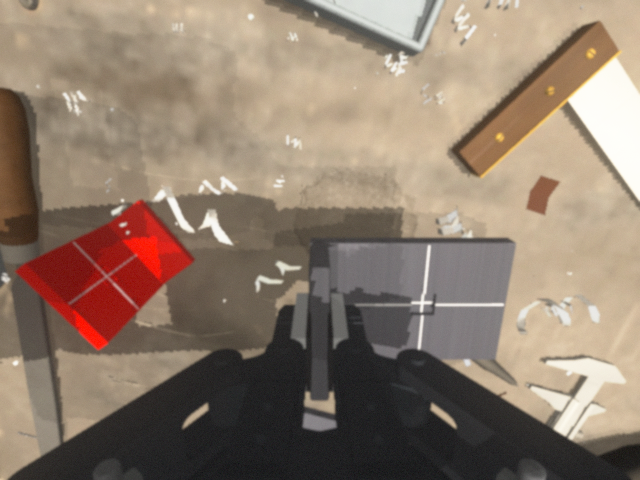

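A is held level: the plate top is even at -79.3 mm over its whole length, and the cross shows at (424,303). I'll carry it to the tray while turning +68.5°.

step_arm(
  plan="0 0 0.2 0 0 8.55; 0 0.4 0 0 0 8.55; -0.1 0.6 0 0 0 8.55; -0.2 0.7 0 0 0 8.55; -0.2 0.7 0 0 0 8.55",
)

```text
time_s: 29.9
tcp_pos: [0.5262, 0.2872, 0.2055]
eef_rot: [0.304, 0.953, -0.001, -0.001]
ft_force: [0.9, -0.4, -4.3]
opening: 0.071
```

step_arm(
  plan="-0.2 0.7 0 0 0 8.55; -0.06 0.6 0 0 0 8.55; 0 0.1 0 0 0 8.55; 0 0 0 0 0 0; 0 0 0 0 0 0",
)

```text
time_s: 30.4
tcp_pos: [0.5138, 0.3558, 0.206]
eef_rot: [0.09, 0.996, -0.001, -0.001]
ft_force: [-0.1, -0.4, -4.9]
opening: 0.071
```

```bash
python3 held.py w16|grep -v "^0"; python3 tray.py
```

```text
[0.514  0.3556 0.2063] [ 0.0897  0.996  -0.0006 -0.0007] [ 0.5309  0.5928  1.53   -0.0002  1.0206 -0.8602] 0.07226939904276797 30.45
psi 169.70490509384803
plate x range [-0.0285  0.0299] y [-0.0038  0.0852]
[0.5142 0.3556 0.2066] [ 0.5306  0.5924  1.5298 -0.0002  1.0207 -0.8608] 30.5
rim 703 ((0.34113609790802, 0.21128860116004944), (0.023240821436047554, 0.00984027050435543), 85.32051086425781)
rim 2514 ((0.4736579954624176, 0.3180698752403259), (0.009025988169014454, 0.23285432159900665), 81.1418685913086)
rim 2119 ((0.4614398777484894, 0.48540177941322327), (0.00637041637673974, 0.15054714679718018), 80.2991714477539)
rim all ((0.47544899582862854, 0.33036941289901733), (0.3064587414264679, 0.2335735261440277), 79.68965148925781)
floor 57253 ((0.4841594099998474, 0.39919596910476685), (0.1613033413887024, 0.23493680357933044), 80.09056854248047)
```

step_arm(
  plan="0 0.02 -0.7 0 0 0; 0 0 -0.7 0 0 0; 0 0 -0.5 0 0 0; 0 0 -0.15 0 0 0; 0 0 0 0 0 0",
)

```text
time_s: 31.0
tcp_pos: [0.5141, 0.3568, 0.1042]
eef_rot: [0.088, 0.996, -0.001, -0.001]
ft_force: [-0.1, 0.9, -3.5]
opening: 0.072
```

step_arm(
  plan="0 0 -0.06 0 0 0; 0 0 0 0 0 0; 0 0 0 0 0 0",
)

```text
time_s: 31.3
tcp_pos: [0.5145, 0.3577, 0.1029]
eef_rot: [0.088, 0.996, 0.0, 0.001]
ft_force: [-0.9, -0.4, -4.1]
opening: 0.075
```

step_arm(
  plan="0 0 -0.06 0 0 0; 0 0 -0.05 0 0 0; 0 0 0 0 0 0",
)

```text
time_s: 31.6
tcp_pos: [0.5141, 0.3574, 0.096]
eef_rot: [0.087, 0.996, -0.0, -0.0]
ft_force: [0.8, -0.2, -5.2]
opening: 0.072
```

step_arm(
  plan="0 0 -0.03 0 0 0; 0 0 0 0 0 0; 0 0 0 0 0 0",
)

```text
time_s: 31.9
tcp_pos: [0.5142, 0.3575, 0.0958]
eef_rot: [0.087, 0.996, 0.0, 0.0]
ft_force: [-4.3, -3.5, 7.5]
opening: 0.072
```

The bracket touched down at the expected height. I'll release with a partial opening.

step_arm(
  plan="0 0 0 0 0 0; 0 0 0 0 0 0; 0 0 0 0 0 0; 0 0 0 0 0 0",
  fingers=0.65,
)

```text
time_s: 32.3
tcp_pos: [0.5142, 0.3575, 0.0948]
eef_rot: [0.087, 0.996, 0.0, 0.0]
ft_force: [0.5, 0.0, -0.3]
opening: 0.35
```

step_arm(
  plan="0 0 0.3 0 0 0; 0 0 0.6 0 0 0; 0 0 1 0 0 0; 0 0 1 0 0 0; 0 0 0 0 0 0",
)

```text
time_s: 32.8
tcp_pos: [0.5162, 0.3587, 0.2482]
eef_rot: [0.087, 0.996, 0.004, 0.005]
ft_force: [1.0, 1.4, -0.8]
opening: 0.353
```

step_arm(
  plan="0 -0.8 0.3 0 0 -8.55; 0 -1 0.3 0 0 -8.55; 0 -1 0 0 0 -8.55; 0 -1 0 0 0 -8.55; 0 -1 0 0 0 -8.55",
  fingers=0,
)

```text
time_s: 33.3
tcp_pos: [0.5137, 0.1178, 0.27]
eef_rot: [0.447, 0.895, 0.0, 0.0]
ft_force: [0.4, 0.5, -0.3]
opening: 1.001
```

step_arm(
  plan="0 -1 0 0 0 -8.55; 0 -1 0 0 0 -8.55; 0 -0.8 0 0 0 -8.55; 0 0 0 0 0 -8.55; 0 0 0 0 0 -8.4",
)

```text
time_s: 33.8
tcp_pos: [0.514, -0.0217, 0.2698]
eef_rot: [0.742, 0.67, 0.0, 0.0]
ft_force: [-0.4, 0.5, -0.6]
opening: 1.0
```

step_arm(
  plan="0 0 -0.5 0 0 -1; 0 0 -0.3 0 0 0; 0 0 0 0 0 0",
)

```text
time_s: 34.1
tcp_pos: [0.5134, -0.0204, 0.2281]
eef_rot: [0.745, 0.667, -0.001, -0.001]
ft_force: [0.4, 0.1, 0.2]
opening: 0.996
```

```bash
python3 spot.py w17; python3 -c "
from h import *;print(env.get_obs()['joints'])"
```

```text
[ 0.5139 -0.0204  0.2292] [ 0.7453  0.6667 -0.0003 -0.0004] 34.15 [ 0.3296 -0.5476  0.2784]
leg [324.7698 233.7044] 795 z 0.03546759072280248 ((0.517009973526001, -0.024096421897411346), (0.059217777103185654, 0.00762814050540328), 83.67416381835938)
bracket_1_spot 0.66 [384, 226] [ 0.5657 -0.0296  0.0069]
bracket_1 0.95 [164, 58] [0.4411 0.1009 0.0775]
bracket_1 0.92 [227, 314] [ 0.4181 -0.0992  0.0012]
bracket_1 0.84 [319, 226] [ 0.5125 -0.0254 -0.001 ]
[-1.30096776e-01  3.80343677e-01  1.81398433e+00 -1.89688472e-05
  9.46014507e-01 -1.90207399e-02]
```

step_arm(
  plan="0.06 -0.075 -0.8 0 0 0; 0 0 -0.8 0 0 0; 0 0 -0.7 0 0 0; 0 0 -0.2 0 0 0; 0 0 0 0 0 0",
)

```text
time_s: 34.75
tcp_pos: [0.5172, -0.0241, 0.1042]
eef_rot: [0.745, 0.667, -0.0, -0.0]
ft_force: [1.0, -0.1, 0.4]
opening: 1.002
```

step_arm(
  plan="0 0 -0.2 0 0 0; 0 0 -0.12 0 0 0; 0 0 0 0 0 0; 0 0 0 0 0 0",
)

```text
time_s: 35.15
tcp_pos: [0.5174, -0.0242, 0.0887]
eef_rot: [0.745, 0.667, 0.0, 0.0]
ft_force: [-0.3, 0.4, -0.2]
opening: 1.004
```

step_arm(
  plan="0 0 -0.04 0 0 0; 0 0 0 0 0 0; 0 0 0 0 0 0; 0 0 0 0 0 0; 0 0 0 0 0 0",
  fingers=1,
  force=80,
)

```text
time_s: 35.65
tcp_pos: [0.5171, -0.0242, 0.0862]
eef_rot: [0.745, 0.667, 0.0, 0.0]
ft_force: [-0.9, 0.0, 0.2]
opening: 0.143
```

step_arm(
  plan="0 0 0 0 0 0; 0 0 0 0 0 0; 0 0 0 0 0 0; 0 0 0.2 0 0 0; 0 0 0.6 0 0 0",
)

```text
time_s: 36.15
tcp_pos: [0.5156, -0.024, 0.1248]
eef_rot: [0.745, 0.667, -0.002, -0.002]
ft_force: [0.1, -0.3, -3.5]
opening: 0.074
```

step_arm(
  plan="0 0 0.8 0 0 0; 0 0 0.6 0 0 0; 0 0 0.2 0 0 8.55; 0 0 0 0 0 8.55; 0 0 0 0 0 0",
)

```text
time_s: 36.65
tcp_pos: [0.5169, -0.0241, 0.2066]
eef_rot: [0.637, 0.771, 0.0, 0.0]
ft_force: [0.5, 0.1, -3.5]
opening: 0.07
```

```bash
python3 held.py w18 | grep -v "^0.015\|^0.025"
```

```text
[ 0.5168 -0.0241  0.2062] [ 0.6391  0.7691 -0.0002 -0.0002] [-0.1366  0.4201  1.8248 -0.0001  0.8972 -0.3206] 0.07807087913784487 36.7
psi 100.54467346846212
0.02 -0.0 281 -0.0508
0.02 0.01 278 -0.0781
0.02 0.02 288 -0.0786
0.02 0.03 280 -0.0786
0.02 0.04 288 -0.0786
0.02 0.05 283 -0.0786
0.02 0.06 287 -0.0787
0.02 0.07 280 -0.0787
0.02 0.08 278 -0.0787
0.02 0.09 37 -0.079
plate x range [-0.0281  0.0303] y [-0.0029  0.0856]
```

B is level too. I'll carry it over with +69.4° of turn.

step_arm(
  plan="-0.2 0.8 0 0 0 8.55; -0.2 0.9 0 0 0 8.55; -0.2 0.9 0 0 0 8.55; -0.2 0.9 0 0 0 8.55; -0.25 0.9 0 0 0 8.55",
)

```text
time_s: 37.2
tcp_pos: [0.4639, 0.1974, 0.2059]
eef_rot: [0.313, 0.95, -0.0, -0.0]
ft_force: [0.9, -0.1, -3.8]
opening: 0.072
```

step_arm(
  plan="-0.25 0.9 0 0 0 8.55; -0.25 0.9 0 0 0 8.55; -0.2 0.9 0 0 0 8.55; -0.09 0.83 0 0 0 1; 0 0 0 0 0 0",
)

```text
time_s: 37.7
tcp_pos: [0.4239, 0.3762, 0.2058]
eef_rot: [0.086, 0.996, 0.0, -0.0]
ft_force: [-0.8, -1.2, -3.3]
opening: 0.073
```

step_arm(
  plan="0 0 0 0 0 0; 0 0 0 0 0 0",
)

```text
time_s: 37.9
tcp_pos: [0.4251, 0.3715, 0.2057]
eef_rot: [0.088, 0.996, -0.001, -0.0]
ft_force: [1.2, 0.1, -4.3]
opening: 0.075
```

```bash
python3 held.py w19|grep -v "^0"; python3 - <<'E'
from h import *
a=env.snapshot("top"); P=cloud(a); z=P[...,2]
q=P[env.trace("tray","top")[0]["region"]]; print(len(q),q[:,:2].mean(0))
save("top2",a["color"][200:340,180:340].repeat(4,0).repeat(4,1))
for r in env.pinpoint("tray","top")[:2]: print(r, world(a,*r["location"]))
E
```

```text
[0.4252 0.3713 0.2059] [ 0.0875  0.9962 -0.0004 -0.0004] [ 0.6354  0.4955  1.7005 -0.0002  0.9467 -0.7601] 0.07494379280631876 37.95
psi 169.96153532006312
plate x range [-0.0281  0.0304] y [-0.0037  0.0852]
1362 [0.53711708 0.38028146]
{'location': [229.2, 276.0], 'p': 0.72} [0.47544843 0.32303177 0.41513237]
```

View pics/top2.png

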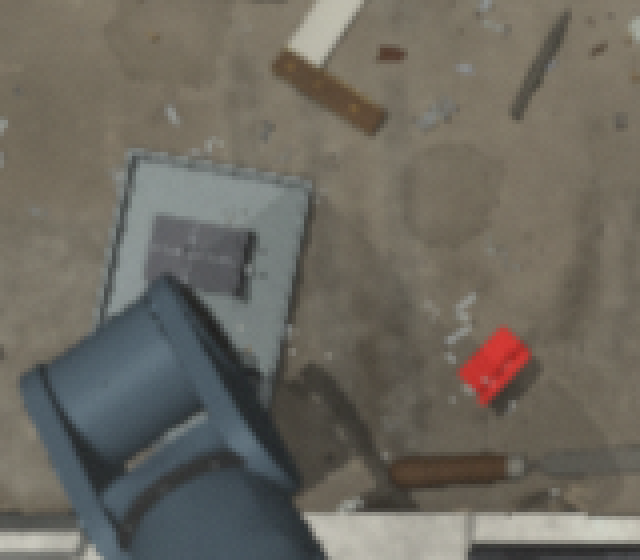

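The tray hasn't moved and A lies inside it, with its cross at (195,255) in this crop. Lowering B.

step_arm(
  plan="0 0.02 -0.7 0 0 0; 0 0 -0.7 0 0 0; 0 0 -0.5 0 0 0; 0 0 -0.15 0 0 0; 0 0 0 0 0 0",
)

```text
time_s: 38.6
tcp_pos: [0.4252, 0.3729, 0.1033]
eef_rot: [0.087, 0.996, -0.0, -0.001]
ft_force: [0.5, 1.6, -3.8]
opening: 0.074
```

step_arm(
  plan="0 0 -0.06 0 0 0; 0 0 -0.05 0 0 0; 0 0 0 0 0 0; 0 0 0 0 0 0",
)

```text
time_s: 39.0
tcp_pos: [0.4253, 0.3735, 0.0987]
eef_rot: [0.086, 0.996, 0.0, 0.0]
ft_force: [0.2, 1.0, -3.9]
opening: 0.073
```

step_arm(
  plan="0 0 -0.03 0 0 0; 0 0 0 0 0 0",
)

```text
time_s: 39.2
tcp_pos: [0.4251, 0.3733, 0.0967]
eef_rot: [0.086, 0.996, 0.0, 0.0]
ft_force: [-0.6, -0.7, -3.2]
opening: 0.075
```

step_arm(
  plan="0 0 -0.03 0 0 0; 0 0 0 0 0 0; 0 0 0 0 0 0",
)

```text
time_s: 39.5
tcp_pos: [0.4251, 0.3733, 0.0951]
eef_rot: [0.086, 0.996, -0.0, -0.0]
ft_force: [-0.3, -0.1, -4.4]
opening: 0.073
```

step_arm(
  plan="0 0 0 0 0 0; 0 0 0 0 0 0; 0 0 0 0 0 0; 0 0 0 0 0 0",
  fingers=0.65,
)

```text
time_s: 39.9
tcp_pos: [0.4252, 0.3734, 0.0954]
eef_rot: [0.086, 0.996, 0.0, 0.0]
ft_force: [0.1, -1.3, -0.1]
opening: 0.353
```

step_arm(
  plan="0 0 0.3 0 0 0; 0 0 0.6 0 0 0; 0 0 1 0 0 0; 0 0 1 0 0 0; 0 0 1 0 0 0",
)

```text
time_s: 40.4
tcp_pos: [0.4248, 0.373, 0.2935]
eef_rot: [0.086, 0.996, 0.0, 0.0]
ft_force: [0.2, 1.0, -0.4]
opening: 0.347
```

step_arm(
  plan="0.4 -0.5 1 0 0 0; 0.4 -0.5 0.5 0 0 0; 0.4 0 0 0 0 0; 0 0 0 0 0 0; 0 0 0 0 0 0",
)

```text
time_s: 40.9
tcp_pos: [0.4815, 0.3271, 0.3575]
eef_rot: [0.086, 0.996, -0.0, -0.0]
ft_force: [-1.3, -0.4, -0.5]
opening: 0.35
```

```bash
python3 - <<'E'
from h import *
np.set_printoptions(precision=4,suppress=True)
a=env.snapshot("wrist"); o=env.get_obs(); print(o["tcp_pos"],o["time_s"],o["ft_force"])
P=cloud(a); z=P[...,2]; w=(a["depth"]>0)&(P[...,0]>.3)&(P[...,0]<.68)&(P[...,1]>.25)&(P[...,1]<.56)
for lo,hi in ((.039,.05),(.013,.0195),(.022,.030),(.005,.0105)):
    n,l,st,_=cv2.connectedComponentsWithStats((w&(z>lo)&(z<hi)).astype(np.uint8))
    for i in range(1,n):
        if st[i,4]>250:
            q=P[l==i]; c=np.linalg.lstsq(np.c_[q[:,:2],np.ones(len(q))],q[:,2],rcond=None)[0]
            print((lo,hi),st[i,4],"medz",np.median(q[:,2]).round(4),"slope",c[:2],cv2.minAreaRect(q[:,:2].astype(np.float32)))
b=env.snapshot("top")
im=np.vstack([a["color"],b["color"]]); save("fin",cv2.resize(im,(480,720))[:720]); cv2.imwrite("pics/fin.png",cv2.cvtColor(cv2.resize(np.hstack([a["color"],b["color"]]),(800,300)),cv2.COLOR_RGB2BGR))
P=cloud(b); z=P[...,2]; m=(z>.09)&(z<.18)&(np.hypot(P[...,0]-.503,P[...,1]+.424)<.03); print("punch",P[m][:,2].max(),P[m].mean(0))
for r in env.pinpoint("caliper","top")[:1]: print("caliper",r["location"])
E
```

```text
[0.4812 0.3273 0.3573] 40.95 [ 0.2905 -0.1592 -0.7557]
(0.039, 0.05) 463 medz 0.0434 slope [0.0033 0.0734] ((0.46000510454177856, 0.38493770360946655), (0.008092766627669334, 0.059606507420539856), 84.14530944824219)
(0.039, 0.05) 395 medz 0.0433 slope [0.006  0.0486] ((0.516247570514679, 0.35778865218162537), (0.008161570876836777, 0.06013862043619156), 80.55464935302734)
(0.013, 0.0195) 778 medz 0.0164 slope [0.0004 0.0028] ((0.4771534204483032, 0.4014558494091034), (0.1597384214401245, 0.25182682275772095), 79.86038970947266)
(0.013, 0.0195) 7118 medz 0.0155 slope [-0.0014 -0.0022] ((0.49467483162879944, 0.41322603821754456), (0.10909382998943329, 0.12450949102640152), 83.2248306274414)
(0.013, 0.0195) 719 medz 0.0161 slope [-0.0075  0.0062] ((0.6698159575462341, 0.2810204327106476), (0.07478422671556473, 0.026344936341047287), 57.87150192260742)
(0.022, 0.03) 3486 medz 0.0256 slope [-0.0013 -0.0007] ((0.47654977440834045, 0.4002686142921448), (0.16804133355617523, 0.2569800615310669), 80.07620239257812)
(0.005, 0.0105) 22424 medz 0.0076 slope [-0.0007 -0.0001] ((0.47698506712913513, 0.4009614586830139), (0.1602044403553009, 0.2513750493526459), 80.0594711303711)
punch 0.14872456948009144 [ 0.504  -0.4245  0.1237]
caliper [342.1, 192.3]
```

View pics/fin.png

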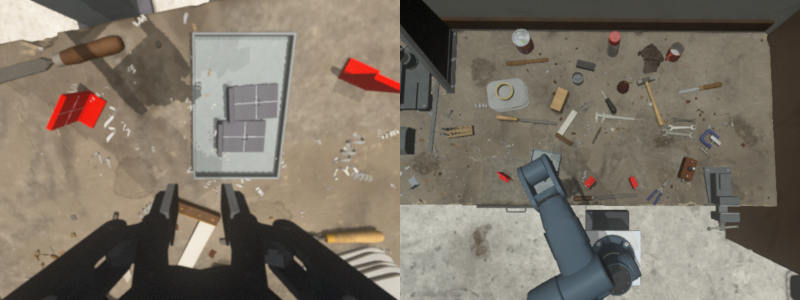

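The final view shows both brackets flat in the tray, crosses up. B was knocked about 35 mm sideways against A after release, but it is still level and inside. The punch and caliper haven't changed. Handing in.

```bash
python3 -c "
from h import *
print(env.close_job())"
```

```text
the job is handed in; nothing more can be done
None
```

I handed the job in at about 41 s of the 210 s. Two brackets were present, the third was absent, and by my last checks everything is in place.

- **Brackets:** I tipped both over backward and laid them in the tray with the crosses up. Their plates measured level at 15.5 mm, against the expected 16 mm, and both crosses are inside the tray. After I released the second bracket it was about 35 mm from where I put it, next to the first. That was probably the announced knock, so I left it there.
- **Punch marks:** I pressed each cross until the force reached 27–30 N, past the 15–20 N where the mark is full, and dimples showed on both afterwards. Their depth rests on those forces and the view, since I could not read it directly.
- **Punch:** It stands in its hole, with its top at 0.143 m from close by (0.142 m expected). The last overhead reading gave 0.149 m, but that camera is coarse and also read high before I checked from close up. Its horizontal position agreed to about 1 mm.
- **Caliper:** I never touched it. The network's reading of its position is about 4 pixels (roughly 15 mm) off the first one, which I put down to detection noise.

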